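# Seat a soldering block in the corner of a tilted rest

## Robot

A 6-joint arm with a two-finger parallel gripper is mounted at the origin on the work surface. World frame = base frame: x ahead of the robot, y to its left, z up, the work surface at z = 0. Lengths are in m, angles in degrees, forces in N, time in s.
With the tool pointing down it reaches from about 0.35 to 0.875 m from the base axis. Payload 4.2 kg.
Tool frame: the origin (TCP) lies between the finger pads; the fingertips stand 25 mm ahead of it and the grasp point (between the pads) lies 6 mm ahead of it (r.tips_ahead is the distance from the TCP to the fingertips, in m); z points along the fingers, y is the direction in which the jaws open and shut (so a half turn about z gives the same grasp; the last joint's range is limited). The gripper opens to 87 mm and grips with 3 to 60 N. Pads are 19 mm wide; open, the fingers measure 117 mm over their backs; the gripper's body (75 mm by 190 mm) begins 51 mm behind the grasp point.
Start: joints at [88.957, 22.042, 0.453, 0, -68.411, -14.817], TCP at [0.171, 0.601, 0.248] pointing down, gripper open.
Joint ranges: [-179.83, 179.83], [-69.29, 118.12], [-61.27, 80.66], [-181.25, 117.63], [-171.15, -9.14], [-177.46, 177.46]. Speed limits (degrees/s): [159.86, 159.86, 180, 180, 180, 180].

## Interface

Orientations are given as a 3x3 rotation matrix whose columns are the frame's x, y, z axes.
In Python, from station import r, vision, finish_job gives the robot as it stands.
- The arm moves only by the shell command python3 -m jog 'ROWS'. ROWS is a JSON object of lists of equal length, an entry for each row: "rot": the turn, a rotation vector about the world's x, y, z in degrees, a list of three; "delta_pos": the shift along the world's x, y, z in mm, a list of three; "grip": the opening in per cent of the stroke, from 0 (shut) to 100 (fully open). A call has 1 to 10 rows; each row shifts and turns the commanded pose from where the row before left it; what a row does not reach is not made up. A row lasts 1/12 s, in which the tool goes at most 41.7 mm and 7.16 degrees, less where a joint would pass 70% of its speed; a pose out of reach is approached as far as the arm can. A call with a gripper value outside its range is refused whole. The fingers move at their own pace and stop on an object; the grip force is fixed at half the most. Time passes only in rows, so rows that do not move let the fingers close. It gives the time, the measured TCP pose, the force and the opening at its end, in the units of the state.
- r.sense(): the state, without advancing time (a new reading comes with each control period).
- vision.capture(name): name is "scene" or "top"; returns a dict with "frame" (400x640x3 uint8, red, green, blue), "K" (3x3 intrinsics, pixels), "xyz" and "orientation" of the camera in the world. Camera axes: x right, y up, looking along -z (the intrinsics and any distortion apply to the point x, -y, -z); pixel columns grow to the right and rows downward; lengths in m; the calibration is good to about 2 mm. A picture is of the moment at which its call begins. There is no depth.
- finish_job(): hands the job in, once; it reports no verdict.
The state is a dict: "time_s": time; "joints": joint angles; "joint_velocities": joint speeds; "effort": joint torques, N m; "tcp_pos": TCP position; "ee_rot": TCP orientation; "wrist_force": force on the tool from outside, world axes, zero at the start; "moment": the same for the moment, N m; "gripper_width": opening from 0.0 (shut) to 1.0 (fully open).
Only numpy, scipy, OpenCV 4.12 (cv2) and the standard library are available. Lean on these libraries where they do the work, as an engineer would, in place of code of your own. Each camera call takes 0.05 s, during which the arm holds its last target. There are 200 camera calls.

## Task

Lay the soldering block flat on the tilted steel rest, just above its low corner; it will slide down, perhaps not all the way, so see that it ends fully home against both lips, its long side along the long lip. Then swing the keeper bar round until it bears lightly on the block's free corner and stays there, and let go. The block is brittle: do not drop it, press on it only gently, and leave the jar, the mandrel and the tweezers where they lie.

Things in the scene. Friction and masses are not known exactly. Their poses are not given: they have to be found in the camera images.
- block: Pale refractory soldering block with soot marks, 110 x 60 x 30 mm, 0.17 to 0.33 kg; lies loose and flat on the bench at the start. Origin: centre of its underside; x along the 110 mm, y along the 60 mm, z up through the 30 mm. A half turn about z makes no difference. Brittle: over 25 N in all against the rest, or over 10 N from the keeper bar, chips it.
- tray: Smooth steel plate of the fixed rest, 168 x 144 x 4 mm, tilted 30 degrees, the corner nearest the robot lowest. Origin: the locating corner where the inner faces of the lips meet, on the upper surface, 50 mm above the bench. z: plate normal, leaning towards the robot; x: up the plate along the long lip; y: up the plate along the end lip. Plate reaches x -8 to 160, y -8 to 136 mm.
- home (a point): Where the centre of the block's underside is when the block is home: tray x = 55, y = 30, z = 0 mm, the block's long side along tray x. Axes as the tray's. The two lips stand 8 mm above the plate and are 6 mm thick, outside the lines y = 0 (long lip, x up to 110 mm) and x = 0 (end lip, y up to 66 mm): fingers on the block's upper half pass over them.
- free_corner (a point): The point on the plate under the free corner of a block that is home: tray x = 110, y = 60 mm. Axes as the tray's. Laid up the plate and let go, the block slides down; depending on friction it goes home by itself or hangs on one lip with a gap of up to some mm at the other. A nudge of 1 to 5 N on its upper long side or end sends it home; the keeper alone may jam it short of a lip.
- keeper (a joint): Turn of the keeper bar, rad, about a pin (head 11 mm high, 16 mm wide) square to the plate at tray x = 64, y = 119 mm. The bar points 20 degrees from tray x towards tray y at 0 (clear of the block), 20 degrees minus the joint value later: growing values swing it clockwise from above, down to the block. It meets a block that is home at 1.177; without a block it turns to 1.35.
- keeper_knob (a point): Centre of the black ball knob, 20 mm diameter on an 8 mm stem, on the steel keeper bar: 115 mm from the pin and 38 mm above the plate along its normal. Axes: x along the bar away from the pin, z plate normal. The bar is 12 mm wide, 3 to 9 mm above the plate, to 122 mm from the pin. It is stiff to turn (1 N at the knob) and stays where left; a push there is 1.5 times as strong on the block.
- flux_jar: Bystander: closed amber glass jar, 48 mm diameter, 55 mm tall, standing between block and rest; origin centre of its underside.
- mandrel: Bystander: tapered steel ring mandrel, 250 mm long, 25 mm thick, lying on the bench at the left; origin under its middle, x along it.
- tweezers: Bystander: steel tweezers, 160 mm long, lying on the bench at the right; origin under their middle, x along them.
Mind the look-alikes: they are no part of the job. What is meant by the block is not turquoise, and is the larger of those in its own colour.

How it is judged:
By the outcome, as a careful person would: the job done as asked, in the order asked, and still so for the second after the job is handed in, with the robot touching nothing.
It also fails if it takes over 72 s, if anything falls off the work surface, if the arm or the gripper's body presses on something with over 40 N, if the wrist force passes 120 N, or if a joint passes its speed limit or range.

## Working session

There is one attempt and no reset: what is moved stays moved. The work goes in short steps, Python scripts to look and compute and a shell command to move; the robot and the scene stay as the last step left them, time stands still between calls to the robot, and variables do not carry over. Pictures are saved under pics/ and viewed, about 8 in all and at most 12, crops included, and the job is handed in when it is done.

```bash
ls; mkdir -p pics; python3 - <<'E'
from station import r, vision
import cv2,numpy as np,pickle
print(r.sense())
for n in("scene","top"):
    c=vision.capture(n); pickle.dump(c,open(f"pics/{n}0.pkl","wb"))
    cv2.imwrite(f"pics/{n}0.png",c["frame"][:,:,::-1]); print(n,{k:np.round(c[k],4).tolist() for k in c if k!="frame"})
E
```

```text
pics
{'time_s': 0.0, 'joints': array([ 8.89562116e+01,  2.20891427e+01,  3.78259231e-01, -2.79419423e-02,
       -6.84126328e+01, -1.48159168e+01]), 'joint_velocities': array([ 0.02483128, -0.05465427, -0.03123226,  0.00644341,  0.00158451,
        0.03756872]), 'effort': array([ 6.20210958e-04, -3.90665138e+01,  1.87404120e+01,  4.21972811e+00,
        1.10447893e-02, -1.79972790e-04]), 'tcp_pos': array([0.17064268, 0.60066396, 0.24646894]), 'ee_rot': array([[ 9.61884585e-01, -2.73455301e-01, -4.92666480e-04],
       [-2.73455722e-01, -9.61882196e-01, -2.14710460e-03],
       [ 1.13250018e-04,  2.19998928e-03, -9.99997574e-01]]), 'wrist_force': array([ 0.4194518 , -0.46193256, -0.64533838]), 'moment': array([-0.03033767, -0.01399266,  0.00261199]), 'gripper_width': 0.9969828481402344}
scene {'K': [[410.3875, 0.0, 319.8679], [0.0, 410.3875, 194.2911], [0.0, 0.0, 1.0]], 'xyz': [1.2489, -0.4571, 0.772], 'orientation': [[0.5645, -0.4758, 0.6745], [0.8253, 0.3422, -0.4493], [-0.0171, 0.8102, 0.5858]]}
top {'K': [[514.2921, 0.0, 311.4525], [0.0, 514.2921, 194.9531], [0.0, 0.0, 1.0]], 'xyz': [0.2621, -0.012, 1.8136], 'orientation': [[-0.021, 0.9841, -0.1762], [-0.9998, -0.0213, 0.0003], [-0.0035, 0.1762, 0.9843]]}
```

View pics/scene0.png

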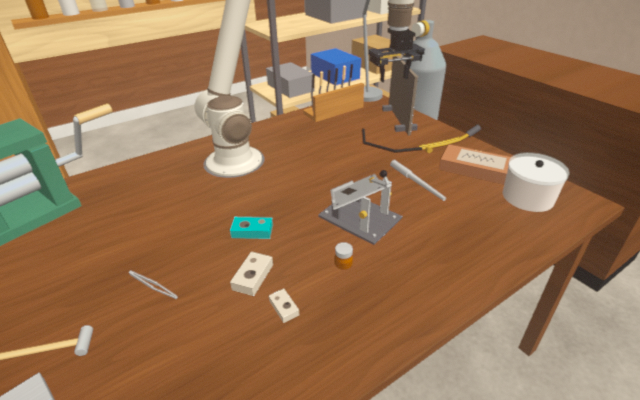

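View pics/top0.png

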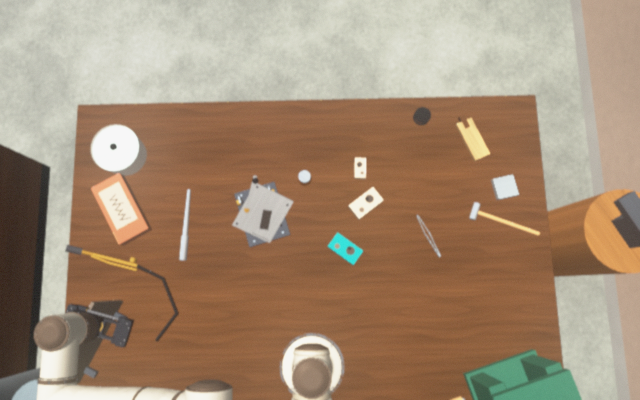

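```bash
python3 - <<'E'
import cv2
t=cv2.imread("pics/top0.png")[165:255,225:395]; s=cv2.imread("pics/scene0.png")[160:300,220:410]
t=cv2.resize(t,None,fx=4.7,fy=4.7,interpolation=cv2.INTER_CUBIC); s=cv2.resize(s,None,fx=4.2,fy=4.2,interpolation=cv2.INTER_CUBIC)
cv2.imwrite("pics/tc.png",t);cv2.imwrite("pics/sc.png",s)
E
```

```text
(no output)
```

View pics/tc.png

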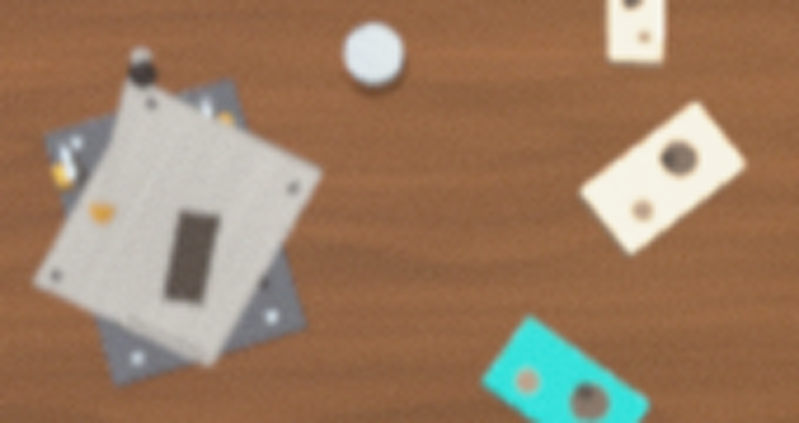

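View pics/sc.png

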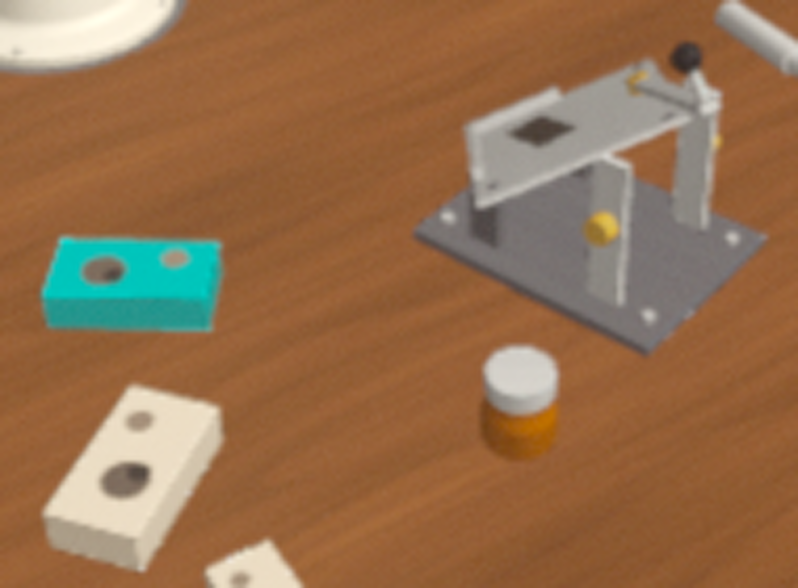

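```bash
cat > h.py <<'E'
import numpy as np,cv2,pickle
from scipy.spatial.transform import Rotation as R
from scipy.optimize import least_squares
def proj(c,P):
    P=np.atleast_2d(P); q=(P-c["xyz"])@np.asarray(c["orientation"])
    q=q*[1,-1,-1]; p=q@np.asarray(c["K"]).T
    return p[:,:2]/p[:,2:]
def tri(cs,us):
    return least_squares(lambda X:np.concatenate([(proj(c,X)[0]-u) for c,u in zip(cs,us)]),[.5,0,.05]).x
T=lambda p:(np.array(p)+.5)/4.7-.5+[225,165]
S=lambda p:(np.array(p)+.5)/4.2-.5+[220,160]
def load(i=0): return [pickle.load(open(f"pics/{n}{i}.pkl","rb")) for n in("top","scene")]
E
python3 - <<'E'
from h import *
t,s=load()
gt=cv2.imread("pics/tc.png",0);gs=cv2.imread("pics/sc.png",0)
def ref(g,p,w=7): return cv2.cornerSubPix(g,np.float32(p).reshape(-1,1,2),(w,w),(-1,-1),(3,50,.01)).reshape(-1,2)
bt=ref(gt,[(695,100),(746,163),(631,255),(580,190)]);bs=ref(gs,[(140,540),(45,515),(135,385),(221,407)])
print(bt,bs)
# block: order match via prediction
W=np.array([tri([t],[T(p)]) if 0 else tri([t,s],[T(p),S(q)]) for p,q in zip(bt,bs)]);print("block?",W)
def res_b(v):
    P=np.array([[.055,.03,0],[.055,-.03,0],[-.055,-.03,0],[-.055,.03,0]]);P=P@R.from_euler('z',v[3]).as_matrix().T+v[:3]
    return P
for k in range(4):
    b=np.roll(bs,k,0)
    for y0 in(0,1,2,3):
        f=least_squares(lambda v:np.r_[(proj(t,res_b(v))-T(bt)).ravel(),(proj(s,res_b(v))-S(b)).ravel()],[.55,-.1,.03,y0*1.57])
        if f.cost<60:print(k,f.x,f.cost,np.round(f.fun,1))
# tray
tt=ref(gt,[(210,365),(322,172),(130,85),(33,283)]);print(tt)
tc=np.array([[-8,-8,0],[160,-8,0],[160,136,0],[-8,136,0]])/1e3
def tr(v): return tc@R.from_rotvec(v[3:]).as_matrix().T+v[:3]
# top only with constraints: z0=.05, tilt 30
def pose(v): # x,y,yaw,slope dir
    yaw,al=v[2],v[3]
    ax=np.array([np.cos(al),np.sin(al),0]) # uphill direction
    Rt=R.from_rotvec(np.cross(ax,[0,0,1])*np.radians(30)).as_matrix()@R.from_euler('z',yaw).as_matrix()
    return np.array([v[0],v[1],.05]),Rt
f=least_squares(lambda v:(proj(t,tc@pose(v)[1].T+pose(v)[0])-T(tt)).ravel(),[.4,.2,-.5,0.2])
print(f.x,np.degrees(f.x[2:]),f.cost,f.fun);p,Rt=pose(f.x);print(Rt)
pr=proj(s,tc@Rt.T+p);print("scene crop pred",(pr-[220,160]+.5)*4.2)
E
```

```text
[[697.90485 101.73937]
 [744.85077 165.84544]
 [630.78613 254.16087]
 [579.5412  191.09825]] [[134.62984 537.3046 ]
 [ 42.09513 513.9998 ]
 [135.      385.     ]
 [219.36153 407.46768]]
block? [[ 0.60863893 -0.23023817  0.02815897]
 [ 0.55929397 -0.26452825  0.02463091]
 [ 0.49513134 -0.17426054  0.02579769]
 [ 0.54284338 -0.13963084  0.02512462]]
0 [ 0.55149006 -0.20219496  0.02591714 -0.95066976] 0.7925132873772809 [-0.5  0.3 -0.   0.  -0.5 -0.2  0.  -0.4  0.1  0.3 -0.1 -0.5 -0.7  0.1
 -0.   0.1]
0 [ 0.55149006 -0.20219496  0.02591714 -0.95066976] 0.7925132873772027 [-0.5  0.3 -0.   0.  -0.5 -0.2  0.  -0.4  0.1  0.3 -0.1 -0.5 -0.7  0.1
 -0.   0.1]
0 [ 0.55149006 -0.20219496  0.02591714  5.33251555] 0.7925132873772318 [-0.5  0.3 -0.   0.  -0.5 -0.2  0.  -0.4  0.1  0.3 -0.1 -0.5 -0.7  0.1
 -0.   0.1]
0 [ 0.55149006 -0.20219496  0.02591714  5.33251555] 0.7925132873772108 [-0.5  0.3 -0.   0.  -0.5 -0.2  0.  -0.4  0.1  0.3 -0.1 -0.5 -0.7  0.1
 -0.   0.1]
[[207.42805  366.64807 ]
 [320.70303  170.44464 ]
 [130.        85.      ]
 [ 32.647938 282.57    ]]
[ 0.42659336  0.13874123 -0.49572635  0.11203069] [-28.40302774   6.41888567] 1.2346965508591794 [ 0.64504782 -0.49258831 -0.98416673  0.34016946  0.74171185  0.04154059
 -0.40260819  0.1113926 ]
[[ 0.77032903  0.39964709 -0.49686556]
 [-0.4879665   0.87107065 -0.05589824]
 [ 0.41046544  0.28551379  0.8660254 ]]
scene crop pred [[465.77369397 133.57631057]
 [479.14134641 185.11322514]
 [694.93462827 107.54600015]
 [653.02565241  65.97226362]]
```

```bash
cat >> h.py <<'E'
def pose(v):
    yaw,al=v[2],v[3]
    ax=np.array([np.cos(al),np.sin(al),0])
    Rt=R.from_rotvec(np.cross(ax,[0,0,1])*np.radians(30)).as_matrix()@R.from_euler('z',yaw).as_matrix()
    return np.array([v[0],v[1],v[4] if len(v)>4 else .05]),Rt
def lines(jt=0):
    L=[]
    def loop(a):
        a=np.array(a,float);L.extend(zip(a,np.roll(a,-1,0)))
    loop([[-8,-8,0],[160,-8,0],[160,136,0],[-8,136,0]])
    loop([[-6,-6,8],[110,-6,8],[110,0,8],[0,0,8],[0,66,8],[-6,66,8]])
    a=np.radians(20)-jt;d=np.array([np.cos(a),np.sin(a),0]);n=np.array([-d[1],d[0],0]);p=np.array([64,119,9.])
    loop([p+6*n,p+122*d+6*n,p+122*d-6*n,p-6*n])
    k=p+115*d;L.append((k,k+[0,0,29]))
    return np.array(L)/1e3
def overlay(c,v,box,k,name,jt=0,extra=[]):
    x0,y0,x1,y1=box
    im=cv2.resize(c["frame"][y0:y1,x0:x1,::-1],None,fx=k,fy=k,interpolation=cv2.INTER_CUBIC)
    p,Rt=pose(v)
    for A in [l@Rt.T+p for l in lines(jt)]+list(extra):
        q=((proj(c,A)-[x0,y0]+.5)*k).round().astype(int);cv2.line(im,tuple(map(int,q[0])),tuple(map(int,q[1])),(0,0,255),1)
    if name: cv2.imwrite(name,im)
    return im
E
python3 - <<'E'
from h import *
t,s=load(); v=[.4266,.1387,-.4957,.1120]
a=overlay(t,v,(228,168,300,248),7,None);b=overlay(s,v,(312,165,408,245),7,None)
a=cv2.resize(a,(360,400));b=cv2.resize(b,(672,560))
cv2.imwrite("pics/ov_s.png",b)
raw=cv2.resize(s["frame"][165:245,312:408,::-1],None,fx=7,fy=7,interpolation=cv2.INTER_CUBIC)
# side-by-side: overlay scene tray (top) & top view
out=np.zeros((600,800,3),np.uint8)
o=cv2.resize(b,(470,392));out[:392,:470]=o
out[:400,470:800]=cv2.resize(a,(330,367))[:400].repeat(1,0) if 0 else cv2.copyMakeBorder(cv2.resize(a,(330,367)),0,33,0,0,0)
cv2.imwrite("pics/ov.png",out[:400])
E
```

```text
(no output)
```

View pics/ov_s.png

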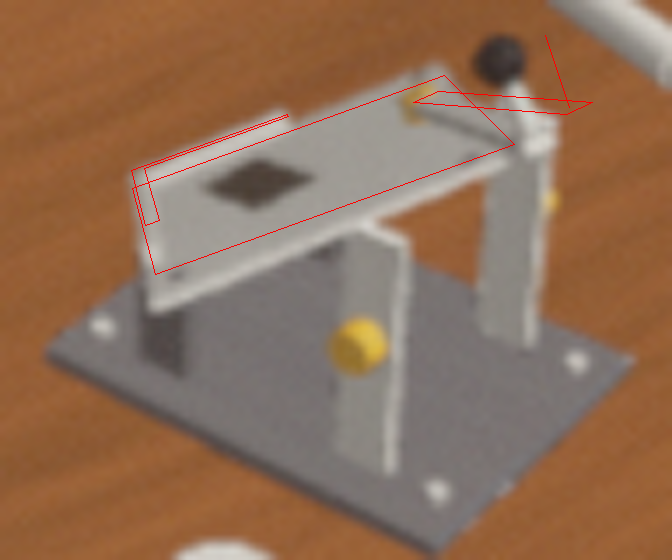

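```bash
cat > fit.py <<'E'
from h import *
t,s=load()
kn=np.array([64+115*np.cos(np.radians(20)),119+115*np.sin(np.radians(20)),38])/1e3
M=np.array([[-8,-8,0],[160,-8,0],[160,136,0],[-8,136,0],[0,0,0]])/1e3; M[4]=kn
UT=T([(207.4,366.6),(321.5,171.5),(143,87),(33,283),(142,71)])
S7=lambda p:(np.array(p)+.5)/7-.5+[312,165]
Ms=np.array([[160,-8,0],[160,136,0],[-8,136,0],[0,0,0],[-6,66,8],[-6,-6,8]])/1e3; Ms[3]=kn
US=S7([(150,298),(505,156),(437,66),(500,60),(285,112),(135,173)])
def full(v): return v[:3],R.from_rotvec(v[3:6]).as_matrix()
p0,R0=pose([.4266,.1387,-.4957,.112])
def res(v,w=1):
    p,Q=full(v); a=(proj(t,M@Q.T+p)-UT-v[6:8]).ravel(); b=(proj(s,Ms@Q.T+p)-US-v[8:10]).ravel()
    return np.r_[a,b,w*(v[2]-.05)/.002,w*(np.degrees(np.arccos(Q[2,2]))-30)/.3,v[6:10]/.5]
x0=np.r_[p0,R.from_matrix(R0).as_rotvec(),0,0,0,0]
for w in(0.,1.):
    f=least_squares(res,x0,args=(w,),loss='soft_l1');p,Q=full(f.x)
    print(w,p,np.degrees(np.arccos(Q[2,2])),"yaw-ish",np.degrees(np.arctan2(Q[1,0],Q[0,0])),np.round(f.x[6:],2));print(np.round(res(f.x,w)[:-6].reshape(-1,2),1).tolist());print(Q)
np.savez("tray.npz",p=p,Q=Q)
E
python3 fit.py
```

```text
0.0 [0.42571437 0.14060293 0.04568097] 30.26704265972162 yaw-ish -34.02599817119805 [-0.06  0.04 -0.03  0.03]
[[0.1, -0.1], [0.2, 0.8], [0.6, -0.4], [-0.1, -0.1], [-2.9, 0.2], [-0.5, 1.2], [-1.0, 0.4], [0.5, -0.5], [3.1, -1.1], [-0.1, -0.2], [-0.4, 0.4]]
[[ 0.77626416  0.40365649 -0.48422659]
 [-0.52410943  0.84008186 -0.13989912]
 [ 0.35031878  0.3623864   0.86368562]]
1.0 [0.42606446 0.13971418 0.04848668] 29.98450195526575 yaw-ish -33.921915773808905 [ 0.01 -0.11 -0.06 -0.23]
[[0.3, -0.1], [0.3, 0.6], [0.6, -0.6], [-0.1, -0.2], [-3.0, -0.1], [-0.6, 0.8], [-0.8, 0.3], [0.6, -0.6], [3.3, -1.3], [-0.1, -0.4], [-0.5, 0.0]]
[[ 0.77729593  0.40541364 -0.48109336]
 [-0.52275287  0.84167362 -0.13533279]
 [ 0.35005783  0.35668656  0.86616062]]
```

```bash
cat > fit2.py <<'E'
from fit import *
print("-----")
def knob(j,r=115,z=38):
    a=np.radians(20)-j; return np.array([64+r*np.cos(a),119+r*np.sin(a),z])/1e3
Q0=np.eye(3); h=.5/np.sqrt(2)
# tray with z-axis tilted 30 about axis (1,-1)/sqrt2 direction in tray frame, then yaw
B=R.from_rotvec(np.radians(30)*np.array([1,-1,0])/np.sqrt(2)).as_matrix()  # x,y rows
assert B[2,0]*B[2,1]>0
if B[2,0]<0: B=B.T
def fullc(v): return np.array([v[0],v[1],v[2]]),R.from_euler('z',v[3]).as_matrix()@B
def res2(v):
    p,Q=fullc(v); M[4]=Ms[3]=knob(v[4])
    return np.r_[(proj(t,M@Q.T+p)-UT-v[5:7]).ravel(),(proj(s,Ms@Q.T+p)-US-v[7:9]).ravel(),(v[2]-.05)/.001,v[5:9]/.5]
f=min((least_squares(res2,[.426,.14,.05,y,0,0,0,0,0],loss='soft_l1') for y in(-.6,-.3,0)),key=lambda f:f.cost)
p,Q=fullc(f.x);print(p,np.degrees(f.x[3]),"jt",f.x[4],f.x[5:]);print(np.round(res2(f.x)[:22].reshape(-1,2),1).tolist());print(Q)
np.savez("tray.npz",p=p,Q=Q,j=f.x[4],off=f.x[5:])
print("knob world",p+Q@knob(f.x[4]),"home top centre",p+Q@[.055,.03,.03])
E
python3 fit2.py | sed -n '/-----/,$p'
```

```text
-----
[0.42684857 0.13941125 0.04970248] -29.310388039966803 jt 0.10151396727703066 [ 0.0296004  -0.1469071  -0.04446525 -0.27686499]
[[0.3, -0.4], [-0.0, 0.2], [0.1, -0.8], [-0.2, -0.2], [-0.0, 0.5], [-0.0, 0.5], [-0.3, -0.2], [0.6, -0.9], [0.1, 0.1], [-0.1, -0.6], [-0.5, -0.1]]
[[ 0.78077591  0.39833594 -0.4813704 ]
 [-0.51515918  0.84636191 -0.13521295]
 [ 0.35355339  0.35355339  0.8660254 ]]
knob world [0.6042047  0.16843204 0.19669352] home top centre [0.46730021 0.13241197 0.10573528]
```

```bash

python3 -m jog '{"rot":[[0,0,-1.6],[0,0,-1.6],[0,0,-1.6],[0,0,-1.6],[0,0,-1.6],[0,0,-1.6],[0,0,-1.6],[0,0,-1.6]],"delta_pos":[[16,-33,0],[16,-33,0],[16,-33,0],[16,-33,0],[16,-33,0],[16,-33,0],[16,-33,0],[16,-33,0]],"grip":[100,100,100,100,100,100,100,100]}'
python3 -m jog '{"rot":[[0,0,-1.6],[0,0,-1.6],[0,0,-1.6],[0,0,-1.6],[0,0,-1.6],[0,0,-1.6],[0,0,-1.6],[0,0,-1.6]],"delta_pos":[[16,-33,0],[16,-33,0],[16,-33,0],[16,-33,0],[16,-33,0],[16,-33,0],[16,-33,0],[16,-33,0]],"grip":[100,100,100,100,100,100,100,100]}'
python3 -m jog '{"rot":[[0,0,-1.6],[0,0,-1.6],[0,0,-1.6],[0,0,-1.6],[0,0,-1.6],[0,0,-1.6],[0,0,-1.6],[0,0,-1.6],[0,0,0]],"delta_pos":[[16,-33,-10],[16,-33,-10],[16,-33,-10],[16,-33,-10],[16,-33,-10],[16,-33,-10],[16,-33,-10],[16,-33,-10],[0,0,-10]],"grip":[100,100,100,100,100,100,100,100,100]}'
python3 - <<'E'
from station import r
s=r.sense();print(s["tcp_pos"],s["ee_rot"],s["joints"].round(1))
E
```

```text
time_s: 0.77
tcp_pos: [0.299, 0.3352, 0.2473]
ee_rot: [[0.877, -0.48, -0.0], [-0.48, -0.877, -0.001], [-0.0, 0.001, -1.0]]
wrist_force: [0.9, 0.0, -0.2]
gripper_width: 0.994
time_s: 1.43
tcp_pos: [0.4269, 0.0713, 0.2475]
ee_rot: [[0.749, -0.663, -0.0], [-0.663, -0.749, 0.0], [-0.0, -0.0, -1.0]]
wrist_force: [-0.3, 1.7, -0.1]
gripper_width: 1.003
time_s: 2.18
tcp_pos: [0.5568, -0.1957, 0.156]
ee_rot: [[0.579, -0.815, 0.001], [-0.815, -0.579, -0.001], [0.001, 0.0, -1.0]]
wrist_force: [0.6, 0.3, 0.1]
gripper_width: 1.001
[ 0.55680018 -0.19565703  0.1559619 ] [[ 5.79457509e-01 -8.15002275e-01  5.34961789e-04]
 [-8.15001102e-01 -5.79457620e-01 -1.43883903e-03]
 [ 1.48264477e-03  3.97751632e-04 -9.99998822e-01]] [ -3.6  23.2 -11.9   0.1 -54.9  39. ]
```

```bash

python3 -m jog '{"rot":[[0,0,0],[0,0,0],[0,0,0],[0,0,0],[0,0,0],[0,0,0],[0,0,0]],"delta_pos":[[-2.5,-3.5,-17],[-2.5,-3,-17],[0,0,-17],[0,0,-17],[0,0,-17],[0,0,-17],[0,0,-17]],"grip":[100,100,100,100,100,100,100]}'
python3 -m jog '{"rot":[[0,0,0],[0,0,0],[0,0,0],[0,0,0],[0,0,0],[0,0,0],[0,0,0],[0,0,0]],"delta_pos":[[0,0,0],[0,0,0],[0,0,0],[0,0,0],[0,0,0],[0,0,0],[0,0,0],[0,0,0]],"grip":[60,60,60,60,60,60,60,60]}'
```

```text
time_s: 2.77
tcp_pos: [0.5493, -0.197, 0.0374]
ee_rot: [[0.584, -0.812, -0.001], [-0.812, -0.584, 0.0], [-0.001, 0.001, -1.0]]
wrist_force: [-0.0, 0.2, -0.1]
gripper_width: 0.999
time_s: 3.43
tcp_pos: [0.55, -0.1975, 0.0397]
ee_rot: [[0.584, -0.812, 0.001], [-0.812, -0.584, -0.0], [0.001, -0.001, -1.0]]
wrist_force: [-2.0, -0.4, 5.6]
gripper_width: 0.684
```

```bash

python3 -m jog '{"rot":[[0,0,0],[0,0,0],[0,0,0],[0,0,0],[0,0,0],[0,0,0]],"delta_pos":[[0,0,0],[0,0,0],[0,0,0],[0,0,0],[0,0,0],[0,0,0]],"grip":[40,40,40,40,40,40]}'
python3 -m jog '{"rot":[[0,0,0],[0,0,0],[0,0,0],[0,0,0],[0,0,0],[0,0,0]],"delta_pos":[[0,0,2],[0,0,4],[0,0,4],[0,0,5],[0,0,5],[0,0,0]],"grip":[40,40,40,40,40,40]}'
python3 - <<'E'
from station import r,vision
import pickle,cv2,numpy as np
s=r.sense();print(s["tcp_pos"],s["wrist_force"],s["moment"])
fr=[]
for n in("scene","top"):
    c=vision.capture(n); pickle.dump(c,open(f"pics/{n}1.pkl","wb")); fr.append(c["frame"])
a=cv2.resize(fr[0][180:320,190:330],None,fx=3.9,fy=3.9,interpolation=cv2.INTER_CUBIC)[:,:400]
cv2.imwrite("pics/g1.png",cv2.resize(fr[0][200:320,200:340],None,fx=5,fy=5,interpolation=cv2.INTER_CUBIC)[:,:,::-1])
E
```

```text
time_s: 3.93
tcp_pos: [0.55, -0.1975, 0.0397]
ee_rot: [[0.584, -0.811, 0.001], [-0.811, -0.584, -0.0], [0.001, -0.001, -1.0]]
wrist_force: [-2.2, -0.2, 6.3]
gripper_width: 0.684
time_s: 4.43
tcp_pos: [0.5506, -0.1974, 0.0598]
ee_rot: [[0.584, -0.812, 0.002], [-0.812, -0.584, -0.0], [0.002, -0.002, -1.0]]
wrist_force: [-0.2, -0.3, -2.5]
gripper_width: 0.684
[ 0.55058428 -0.19741562  0.05977745] [-0.19594784 -0.30284711 -2.47307476] [0.08322961 0.00067394 0.00413497]
```

View pics/g1.png

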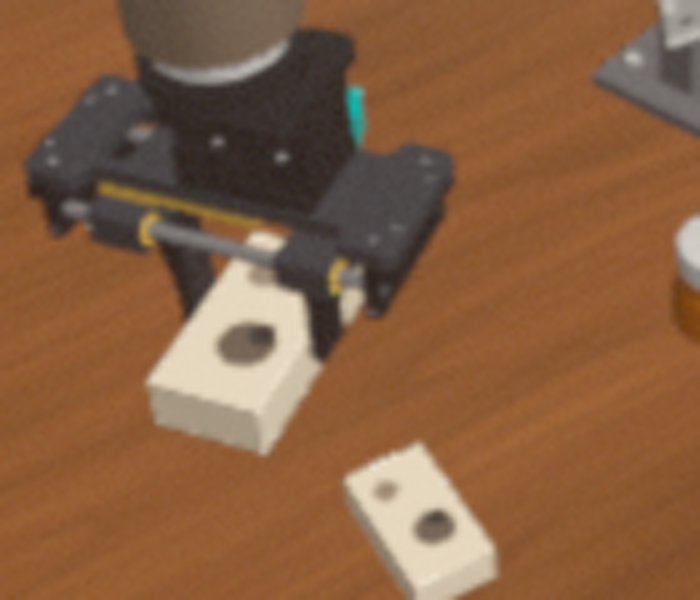

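```bash
cat > pick.py <<'E'
from h import *
t,s=load(1)
tcp=np.array([.5506,-.1974,.0598]);tx=np.array([.584,-.812,0]);ty=np.array([-.812,-.584,0])
U=(np.array([(147,385),(265,412),(153,421),(265,453)])+.5)/5-.5+200
off=np.load("tray.npz")["off"][2:4]
def P(v):
    out=[]
    for z in(0,-.03):
        a,b=[tcp+tx*(v[0]+.055)+sg*.03*ty+[0,0,v[1]+z] for sg in(1,-1)]
        out+= [a,b]
    return np.array(out)
for flip in(0,1):
    UU=U[[1,0,3,2]] if flip else U
    f=least_squares(lambda v:(proj(s,P(v))-UU-off).ravel(),[0,0]);print(flip,f.x*1e3,"top rel tcp",np.round(f.fun,1),f.cost)
E
python3 pick.py
```

```text
0 [  4.57182886 -11.62361851] top rel tcp [ 0.  -0.9 -1.  -0.   0.6  0.5  0.4  0.4] 1.4413706214830704
1 [ -0.17834123 -17.46956005] top rel tcp [-22.2  -6.   23.8   5.6 -20.4  -5.6  24.    7. ] 1100.6635214921473
```

```bash
cat > go.py <<'E'
from h import *
from station import r
import sys
d=np.load("tray.npz");p,Q=d["p"],d["Q"]
Rt=np.column_stack([Q[:,0],-Q[:,1],-Q[:,2]])
def go(tray,Rg=Rt):
    s=r.sense();w=p+Q@(np.array(tray)/1e3)
    print("tcp",s["tcp_pos"].round(4),"target",w.round(4),"delta mm",((w-s["tcp_pos"])*1e3).round(1),"rotvec",np.degrees(R.from_matrix(Rg@s["ee_rot"].T).as_rotvec()).round(1))
    print("tcp in tray",(Q.T@(s["tcp_pos"]-p)*1e3).round(1),"F tray",(Q.T@s["wrist_force"]).round(1),"grip",s["gripper_width"].round(3),"t",s["time_s"])
if __name__=="__main__": go([float(a) for a in sys.argv[1:4]])
E
python3 go.py 58.4 38 115; python3 go.py 58.4 38 40.7
```

```text
tcp [ 0.5499 -0.1972  0.0588] target [0.4322 0.1259 0.1834] delta mm [-117.7  323.2  124.5] rotvec [  1.7 -30.1  24.4]
tcp [ 0.5499 -0.1972  0.0588] target [0.468 0.136 0.119] delta mm [-81.9 333.2  60.2] rotvec [  1.7 -30.1  24.4]Traceback (most recent call last):
  File "go.py", line 10, in <module>
    if __name__=="__main__": go([float(a) for a in sys.argv[1:4]])
                             ~~^^^^^^^^^^^^^^^^^^^^^^^^^^^^^^^^^^^
  File "go.py", line 9, in go
    print("tcp in tray",(Q.T@(s["tcp_pos"]-p)*1e3).round(1),"F tray",(Q.T@s["wrist_force"]).round(1),"grip",s["gripper_width"].round(3),"t",s["time_s"])
                                                                                                            ^^^^^^^^^^^^^^^^^^^^^^^^
AttributeError: 'float' object has no attribute 'round'
Traceback (most recent call last):
  File "go.py", line 10, in <module>
    if __name__=="__main__": go([float(a) for a in sys.argv[1:4]])
                             ~~^^^^^^^^^^^^^^^^^^^^^^^^^^^^^^^^^^^
  File "go.py", line 9, in go
    print("tcp in tray",(Q.T@(s["tcp_pos"]-p)*1e3).round(1),"F tray",(Q.T@s["wrist_force"]).round(1),"grip",s["gripper_width"].round(3),"t",s["time_s"])
                                                                                                            ^^^^^^^^^^^^^^^^^^^^^^^^
AttributeError: 'float' object has no attribute 'round'
```

```bash
sed -i 's/s\["gripper_width"\].round(3)/s["gripper_width"]/' go.py
python3 -m jog '{"rot":[[0,0,0],[0,0,0],[0,0,0],[0,0,0],[0,0,0],[0,0,0],[0,0,0]],"delta_pos":[[0,0,10],[0,0,20],[0,0,25],[0,0,25],[0,0,25],[0,0,20],[0,0,10]],"grip":[40,40,40,40,40,40,40]}'
python3 -m jog '{"rot":[[0,0,0],[0.1,-2,1.6],[0.1,-2,1.6],[0.1,-2,1.6],[0.1,-2,1.6],[0.1,-2,1.6],[0.1,-2,1.6],[0.1,-2,1.6]],"delta_pos":[[-3,10,0],[-6,16,0],[-8,22,0],[-8,22,0],[-8,22,0],[-8,22,0],[-8,22,0],[-8,22,0]],"grip":[40,40,40,40,40,40,40,40]}'
python3 -m jog '{"rot":[[0.1,-2,1.6],[0.1,-2,1.6],[0.1,-2,1.6],[0.1,-2,1.6],[0.1,-2,1.6],[0.1,-2,1.6],[0.1,-2,1.6],[0.1,-2,1.6],[0,0,0],[0,0,0]],"delta_pos":[[-8,22,0],[-8,22,0],[-8,22,0],[-8,22,0],[-8,22,0],[-8,22,-2],[-6,16,-4],[-3,10,-4],[0,0,0],[0,0,0]],"grip":[40,40,40,40,40,40,40,40,40,40]}'
python3 go.py 58.4 38 115
```

```text
time_s: 5.12
tcp_pos: [0.5509, -0.1976, 0.1973]
ee_rot: [[0.584, -0.811, 0.005], [-0.811, -0.585, -0.001], [0.004, -0.004, -1.0]]
wrist_force: [0.0, -0.8, -2.9]
gripper_width: 0.69
time_s: 5.78
tcp_pos: [0.4906, -0.0382, 0.1919]
ee_rot: [[0.714, -0.659, 0.237], [-0.684, -0.728, 0.036], [0.149, -0.188, -0.971]]
wrist_force: [-0.5, 0.3, -2.4]
gripper_width: 0.685
time_s: 6.62
tcp_pos: [0.4388, 0.1023, 0.1932]
ee_rot: [[0.77, -0.44, 0.462], [-0.539, -0.836, 0.104], [0.34, -0.329, -0.881]]
wrist_force: [-0.5, -1.3, -3.8]
gripper_width: 0.685
tcp [0.4388 0.1023 0.1932] target [0.4322 0.1259 0.1834] delta mm [-6.5 23.6 -9.8] rotvec [ 0.9 -1.6  2.2]
tcp in tray [ 79.2  24.1 123.6] F tray [-1.  -2.6 -2.9] grip 0.6849946426947372 t 6.6167
```

```bash

python3 -m jog '{"rot":[[0.3,-0.5,0.7],[0.3,-0.5,0.7],[0.3,-0.6,0.8],[0,0,0],[0,0,0]],"delta_pos":[[-2,8,-3],[-2.5,8,-3],[-2,7.6,-4],[0,0,0],[0,0,0]],"grip":[40,40,40,40,40]}'
python3 go.py 58.4 38 50
```

```text
time_s: 7.03
tcp_pos: [0.4329, 0.128, 0.1992]
ee_rot: [[0.786, -0.402, 0.47], [-0.513, -0.848, 0.132], [0.345, -0.345, -0.873]]
wrist_force: [0.5, -0.5, -2.9]
gripper_width: 0.684
tcp [0.4329 0.128  0.1992] target [0.4635 0.1347 0.1271] delta mm [ 30.6   6.7 -72.1] rotvec [ 0.2 -0.8 -0.1]
tcp in tray [ 63.4  45.6 128.1] F tray [-0.4 -1.2 -2.7] grip 0.6839891530424002 t 7.0333
```

```bash

python3 -m jog '{"rot":[[0,-0.8,0],[0,0,0],[0,0,0],[0,0,0],[0,0,0],[0,0,0],[0,0,0]],"delta_pos":[[6,1.5,-14],[6,1.5,-14],[6,1.5,-14],[6,1,-14],[6,1,-14],[0,0,0],[0,0,0]],"grip":[40,40,40,40,40,40,40]}'
python3 go.py 58.4 38 40.7
python3 - <<'E'
from station import r,vision
from h import *
c=[vision.capture(n) for n in("scene","top")]
for n,k in zip(("scene","top"),c): pickle.dump(k,open(f"pics/{n}2.pkl","wb"))
k=c[0];d=np.load("tray.npz")
v=[d["p"][0],d["p"][1],0,0]
import h
h.pose=lambda v:(d["p"],d["Q"])
s=r.sense();print(s["tcp_pos"])
# predicted block
b=np.array([[x,y,z] for z in(39.7,9.7) for x,y in((59.6,30),(59.6,-30),(-50.4,-30),(-50.4,30))])/1e3@s["ee_rot"].T+s["tcp_pos"]
ex=[b[[i,j]] for i,j in((0,1),(1,2),(2,3),(3,0),(4,5),(5,6),(6,7),(7,4))]
a=overlay(k,v,(310,130,420,230),6,None,.1,ex)
cv2.imwrite("pics/p2.png",a)
E
```

```text
time_s: 7.62
tcp_pos: [0.4394, 0.1375, 0.1771]
ee_rot: [[0.792, -0.425, 0.439], [-0.51, -0.855, 0.093], [0.336, -0.298, -0.894]]
wrist_force: [0.4, -1.1, -2.3]
gripper_width: 0.684
tcp [0.4394 0.1375 0.1771] target [0.468 0.136 0.119] delta mm [ 28.6  -1.5 -58.1] rotvec [ 2.4 -2.8  0.7]
tcp in tray [ 55.8  48.5 104.6] F tray [ 0.  -1.6 -2.1] grip 0.6844741945362296 t 7.6167
[0.43935732 0.1375328  0.17770252]
```

View pics/p2.png

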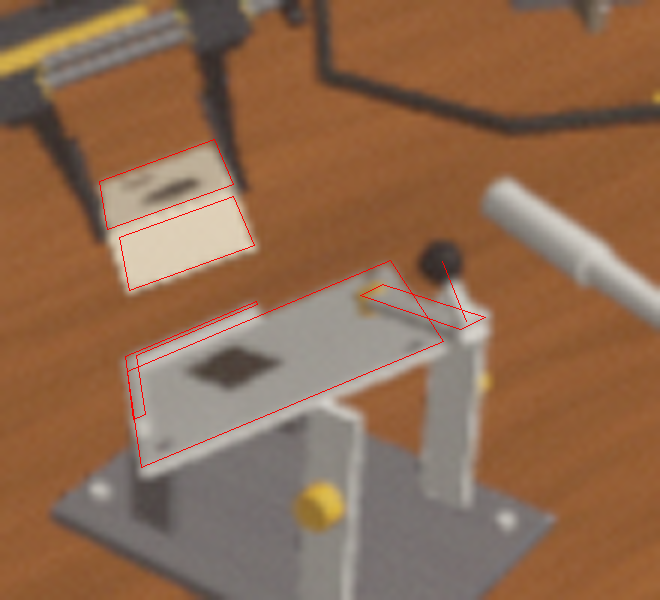

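```bash
python3 - <<'E'
from station import r
s=r.sense();print(s["joints"].round(1));print([a for a in dir(r) if a[0]!='_'])
E
```

```text
[ 30.9  -0.6 -61.2  65.4  -9.2 -33.7]
['PlanningError', 'sense', 'tips_ahead']
```

```bash
cat > log.py <<'E'
from station import r
import pickle
s=r.sense()
try: L=pickle.load(open("log.pkl","rb"))
except Exception: L=[]
L.append(s);pickle.dump(L,open("log.pkl","wb"));print(s["joints"].round(1),s["tcp_pos"].round(4))
E
python3 log.py
python3 -m jog '{"rot":[[0,0,0],[0,0,0],[0,0,0],[0,0,0],[0,0,0],[0,0,0]],"delta_pos":[[4,-12,10],[4,-12,10],[4,-12,10],[4,-12,10],[10,-12,0],[10,-12,0]],"grip":[40,40,40,40,40,40]}'; python3 log.py
python3 -m jog '{"rot":[[0,0,0],[0,0,0],[0,0,0],[0,0,0],[0,0,0],[0,0,0]],"delta_pos":[[12,-20,0],[12,-20,0],[12,-20,0],[12,-20,0],[12,-20,0],[0,0,0]],"grip":[40,40,40,40,40,40]}'; python3 log.py; python3 go.py 58 38 40
```

```text
[ 30.9  -0.6 -61.2  65.4  -9.2 -33.7] [0.4394 0.1375 0.1777]
time_s: 8.22
tcp_pos: [0.4757, 0.0679, 0.2176]
ee_rot: [[0.79, -0.423, 0.444], [-0.511, -0.855, 0.095], [0.34, -0.302, -0.891]]
wrist_force: [0.5, 0.5, -3.6]
gripper_width: 0.684
[ 30.8  -2.  -48.2  25.5 -19.8   7.3] [0.4757 0.0679 0.2176]
time_s: 8.72
tcp_pos: [0.5377, -0.034, 0.217]
ee_rot: [[0.788, -0.427, 0.444], [-0.514, -0.853, 0.092], [0.339, -0.301, -0.891]]
wrist_force: [1.5, 0.3, -3.3]
gripper_width: 0.686
[ 14.2   5.  -33.3   2.7 -24.8  43.7] [ 0.5377 -0.034   0.217 ]
tcp [ 0.5377 -0.034   0.217 ] target [0.468  0.1363 0.1183] delta mm [-69.7 170.3 -98.7] rotvec [ 2.3 -2.5  0.9]
tcp in tray [235.  -43.4 115. ] F tray [-0.1 -0.3 -3.7] grip 0.6864576842271172 t 8.7167
```

```bash
cat > kin.py <<'E'
import numpy as np,pickle,itertools
from scipy.spatial.transform import Rotation as R
from scipy.optimize import least_squares
A=dict(joints=np.array([88.956,22.089,.378,-.028,-68.413,-14.816]),tcp_pos=np.array([.17064,.60066,.24647]),ee_rot=np.array([[.96188,-.27346,-.00049],[-.27346,-.96188,-.00215],[.00011,.0022,-1]]))
B=dict(joints=np.array([-3.6,23.2,-11.9,.1,-54.9,39.]),tcp_pos=np.array([.5568,-.19566,.15596]),ee_rot=np.array([[.57946,-.815,.0005],[-.815,-.57946,-.0014],[.0015,.0004,-1]]))
D=[A,B]+pickle.load(open("log.pkl","rb"))
e=lambda a,d:R.from_euler(a,d,degrees=True).as_matrix()
def rots(q,s4=-1,s6=-1):
    R1=e('z',q[0]);R2=R1@e('y',q[1]);R3=R2@e('y',-q[2]);R4=R3@e('x',s4*q[3]);R5=R4@e('y',-q[4]);R6=R5@e('x',s6*q[5])
    return R1,R2,R3,R4,R5,R6
def tool(q,s4,s6,C): return rots(q,s4,s6)[5]@C
C0=lambda R6,ee:R6.T@ee
best=None
for s4,s6 in itertools.product((1,-1),(1,-1)):
    Cs=[C0(rots(d["joints"],s4,s6)[5],d["ee_rot"]) for d in D]
    sp=max(np.abs(c-Cs[0]).max() for c in Cs)
    if best is None or sp<best[0]: best=(sp,s4,s6,Cs[0])
sp,s4,s6,C=best
C=R.from_matrix(np.round(C)).as_matrix() if np.abs(C-np.round(C)).max()<.02 else C
def fk_cols(q):
    R1,R2,R3,R4,R5,R6=rots(q,s4,s6)
    # a1,b,d1 | a2 (z of R2) | a3 (z of R3), d4 (x of R3) | d6 (x of R5)
    return np.column_stack([R1[:,0],R1[:,1],[0,0,1],R2[:,2],R3[:,2],R3[:,0],R5[:,0]])
M=np.vstack([fk_cols(d["joints"]) for d in D]);y=np.concatenate([d["tcp_pos"] for d in D])
# ridge lightly
lam=1e-3;x0=np.array([0,-.16,.3,.3,0,.3,.2])
X=np.linalg.solve(M.T@M+lam**2*np.eye(7),M.T@y+lam**2*x0)
def fk(q): return fk_cols(q)@X, rots(q,s4,s6)[5]@C
lo=np.array([-179.83,-69.29,-61.27,-181.25,-171.15,-177.46]);hi=np.array([179.83,118.12,80.66,117.63,-9.14,177.46])
def ik(p,Rg,q0):
    def f(q):
        P,Q=fk(q);return np.r_[(P-p)*1e3,R.from_matrix(Rg@Q.T).as_rotvec()*180/np.pi]
    s=least_squares(f,np.clip(q0,lo+.1,hi-.1),bounds=(lo,hi));return s.x,np.abs(s.fun).max()
if __name__=="__main__":
    print("orient spread",sp,s4,s6);print(C.round(3));print("X",X.round(4),"sv",np.linalg.svd(M)[1].round(3));print("res mm",((M@X-y)*1e3).round(2))
    d=np.load("tray.npz");p,Q=d["p"],d["Q"];q0=[20,5,-35,0,-20,0]
    for al in(-40,-30,-20,-10,0,10,20,30):
      Rt=np.column_stack([Q[:,0],-Q[:,1],-Q[:,2]])@e('y',al)
      for flip in(0,1):
        Rg=Rt@e('z',180*flip)
        for z in(40,80):
          r=[ik(p+Q@(np.array([58.4,38,0])/1e3)-Rg[:,2]*z/1e3,Rg,[a,b,c,w,v,u]) for a in(0,30) for b,c in((5,-35),(30,-10)) for w in(0,-170) for v in(-20,) for u in(-60,60)]
          b=min(r,key=lambda t:t[1]);print(al,flip,z,b[0].round(1),round(b[1],2))
E
python3 kin.py
```

```text
orient spread 0.0007847822138628176 -1 -1
[[ 0.  0.  1.]
 [-1.  0.  0.]
 [ 0. -1.  0.]]
X [ 0.3292 -0.1518  0.0344  0.3219  0.011   0.1488  0.0614] sv [4.351 3.211 2.239 0.738 0.4   0.172 0.107]
res mm [ -8.14 -11.1  -19.94  16.59   7.44  36.44  16.17 -52.38  -0.45  -2.17
  27.35 -15.87  -6.87  10.9   -0.18]
-40 0 40 [ 28.3  26.3 -61.3 -94.5 -26.5 134. ] 0.79
-40 0 80 [ 26.2  16.8 -50.5 -58.3 -31.8  94.7] 0.0
-40 1 40 [ 28.3  26.3 -61.3 -94.5 -26.5 -46. ] 0.79
-40 1 80 [ 26.2  16.8 -50.5 -58.3 -31.8 -85.3] 0.0
-30 0 40 [ 29.7  23.4 -61.3 -96.4 -18.6 132.9] 4.28
-30 0 80 [ 28.3  12.9 -54.7 -62.3 -21.   96.6] 0.0
-30 1 40 [ 29.7  23.4 -61.3 -96.4 -18.6 -47.1] 4.28
-30 1 80 [ 28.3  12.9 -54.7 -62.3 -21.  -83.4] 0.0
-20 0 40 [ 31.2  21.1 -61.3 -97.9 -10.9 131.4] 8.38
-20 0 80 [ 30.8   9.9 -59.7 -79.5  -9.7 111.3] 0.0
-20 1 40 [ 31.2  21.1 -61.3 -97.9 -10.9 -48.6] 8.38
-20 1 80 [ 30.8   9.9 -59.7 -79.5  -9.7 -68.7] 0.0
-10 0 40 [  32.    19.9  -61.3 -102.1   -9.1  133.8] 15.07
-10 0 80 [ 32.2   8.1 -61.3 -83.2  -9.1 113.7] 7.83
-10 1 40 [  32.    19.9  -61.3 -102.1   -9.1  -46.2] 15.07
-1
[... 177 characters left out ...]
  76.6  -9.1 128.5] 17.75
0 1 80 [ 35.9   5.2 -61.3  51.3  -9.1 154.8] 11.89
10 0 40 [ 35.7  17.8 -61.3  79.4 -10.2 -56.7] 24.48
10 0 80 [ 38.1   4.2 -61.3  55.7 -15.7 -33. ] 19.99
10 1 40 [ 35.7  17.8 -61.3  79.4 -10.2 123.3] 24.48
10 1 80 [ 38.1   4.2 -61.3  55.7 -15.7 147. ] 19.99
20 0 40 [ 37.   18.2 -61.3  78.7 -16.7 -60.6] 30.13
20 0 80 [ 40.1   4.2 -61.3  57.  -22.  -38.5] 28.52
20 1 40 [ 37.   18.2 -61.3  78.7 -16.7 119.4] 30.13
20 1 80 [ 40.1   4.2 -61.3  57.  -22.  141.5] 28.52
30 0 40 [ 38.3  19.4 -61.3  77.8 -23.3 -65.6] 35.33
30 0 80 [ 41.9   5.5 -61.3  57.5 -27.5 -44.2] 36.79
30 1 40 [ 38.3  19.4 -61.3  77.8 -23.3 114.4] 35.33
30 1 80 [ 41.9   5.5 -61.3  57.5 -27.5 135.8] 36.79
```

```bash
python3 - <<'E'
import kin,numpy as np,itertools
from kin import *
names=["a1","b","d1","a2","a3","d4","d6","R4y","R4z","R5z"]
def cols(q):
    R1,R2,R3,R4,R5,R6=rots(q,s4,s6);return np.column_stack([fk_cols(q),R4[:,1],R4[:,2],R5[:,2]])
M=np.vstack([cols(d["joints"]) for d in D])
out=[]
for ex in ([7],[8],[9],[7,8],[7,9],[8,9]):
  for base in ([0,1,2,3,4,5,6],[1,2,3,4,5,6],[1,2,3,5,6],[0,1,2,3,5,6]):
    ix=base+ex;x,_,rk,_=np.linalg.lstsq(M[:,ix],y,rcond=None);out.append((np.abs(M[:,ix]@x-y).max()*1e3,rk,[(names[i],round(v,3)) for i,v in zip(ix,x)]))
for o in sorted(out,key=lambda o:o[0])[:8]:print(o)
E
```

```text
(np.float64(0.07313926138527438), np.int32(8), [('a1', np.float64(0.0)), ('b', np.float64(-0.0)), ('d1', np.float64(0.16)), ('a2', np.float64(0.565)), ('d4', np.float64(0.422)), ('d6', np.float64(0.281)), ('R4y', np.float64(-0.16)), ('R4z', np.float64(0.0))])
(np.float64(0.07495873233440142), np.int32(7), [('b', np.float64(-0.0)), ('d1', np.float64(0.16)), ('a2', np.float64(0.565)), ('d4', np.float64(0.422)), ('d6', np.float64(0.282)), ('R4y', np.float64(-0.16)), ('R4z', np.float64(0.0))])
(np.float64(0.07707482357782736), np.int32(8), [('b', np.float64(-0.0)), ('d1', np.float64(0.16)), ('a2', np.float64(0.565)), ('a3', np.float64(0.0)), ('d4', np.float64(0.421)), ('d6', np.float64(0.281)), ('R4y', np.float64(-0.16)), ('R4z', np.float64(0.0))])
(np.float64(0.07788416463228032), np.int32(8), [('b', np.float64(-0.0)), ('d1', np.float64(0.16)), ('a2', np.float64(0.565)), ('a3', np.float64(0.0)), ('d4', np.float64(0.422)), ('d6', np.float64(0.281)), ('R4y', np.float64(-0.16)), ('R5z', np.float64(0.0))])
(np.float64(0.07869353946340918), np.int32(9), [('a1', np.float64(-0.0)), ('b', np.fl
[... 280 characters left out ...]
 np.float64(-0.0)), ('d1', np.float64(0.16)), ('a2', np.float64(0.565)), ('a3', np.float64(0.0)), ('d4', np.float64(0.422)), ('d6', np.float64(0.281)), ('R4y', np.float64(-0.16)), ('R5z', np.float64(0.0))])
(np.float64(0.08973526306266244), np.int32(7), [('b', np.float64(-0.0)), ('d1', np.float64(0.16)), ('a2', np.float64(0.565)), ('a3', np.float64(0.0)), ('d4', np.float64(0.422)), ('d6', np.float64(0.281)), ('R4y', np.float64(-0.16))])
(np.float64(0.09003914197236451), np.int32(8), [('a1', np.float64(0.0)), ('b', np.float64(-0.0)), ('d1', np.float64(0.16)), ('a2', np.float64(0.565)), ('d4', np.float64(0.422)), ('d6', np.float64(0.281)), ('R4y', np.float64(-0.16)), ('R5z', np.float64(0.0))])
```

```bash
python3 - <<'E'
s=open("kin.py").read()
s=s.replace('return np.column_stack([R1[:,0],R1[:,1],[0,0,1],R2[:,2],R3[:,2],R3[:,0],R5[:,0]])','return np.column_stack([[0,0,1],R2[:,2],R3[:,0],R5[:,0],R4[:,1]])')
i=s.index("# ridge");j=s.index("def fk(q)")
s=s[:i]+"X=np.linalg.lstsq(M,y,rcond=None)[0]\n"+s[j:]
i=s.index('    for al in');s=s[:i]+'''    rng=np.random.default_rng(0)
    seeds=[np.array([rng.uniform(-60,90),rng.uniform(-40,80),rng.uniform(-60,60),rng.choice([0,-90,90,-175]),rng.uniform(-100,-10),rng.uniform(-170,170)]) for _ in range(25)]
    for al in(-40,-30,-20,-10,0,10,20,30,40):
      Rt=np.column_stack([Q[:,0],-Q[:,1],-Q[:,2]])@e('y',al)
      for z in(35,100):
          sols=[]
          for s in seeds:
            b=ik(p+Q@(np.array([58.4,38,6])/1e3)-Rt[:,2]*z/1e3,Rt,s)
            if not any(np.abs(b[0]-o[0]).max()<2 for o in sols) and b[1]<3: sols.append(b)
          for b in sorted(sols,key=lambda b:b[1])[:3]: print(al,z,Rt[:,2].round(2),b[0].round(1),round(b[1],2))
'''
open("kin.py","w").write(s)
E
python3 kin.py
```

```text
orient spread 0.0007847822138628176 -1 -1
[[ 0.  0.  1.]
 [-1.  0.  0.]
 [ 0. -1.  0.]]
X [ 0.1603  0.5652  0.4218  0.2814 -0.1598] sv [4.105 2.266 1.667 0.435 0.213]
res mm [ 0.03  0.09 -0.04 -0.08  0.09  0.05  0.01 -0.01  0.   -0.01 -0.03 -0.
  0.01 -0.03 -0.01]
-40 35 [-0.13  0.43 -0.89] [ 15.3  22.2 -13.1 -31.8 -59.7  70.3] 0.0
-40 100 [-0.13  0.43 -0.89] [ 12.4  18.7  -9.2 -29.4 -67.4  68.5] 0.0
-30 35 [ 0.03  0.37 -0.93] [ 19.8  17.3 -20.4 -28.2 -46.6  65. ] 0.0
-30 100 [ 0.03  0.37 -0.93] [ 17.4  12.3 -17.6 -25.4 -54.4  62.7] 0.0
-20 35 [ 0.19  0.3  -0.93] [ 26.4  13.1 -29.1 -21.1 -31.7  54.5] 0.0
-20 100 [ 0.19  0.3  -0.93] [ 25.    6.4 -27.5 -17.9 -39.8  51.6] 0.0
-10 35 [ 0.34  0.22 -0.91] [ 35.1  10.  -44.8   3.6 -11.4  24.1] 0.0
-10 100 [ 0.34  0.22 -0.91] [ 35.3   1.4 -42.3   2.  -22.4  25.6] 0.0
10 35 [ 0.61  0.04 -0.79] [  -3.3    9.8  -49.9 -166.5   -9.1 -132.9] 1.91
20 35 [ 0.72 -0.05 -0.69] [  -1.8   13.   -60.3 -181.2  -29.4 -119.7] 0.65
20 100 [ 0.72 -0.05 -0.69] [  -1.8    0.5  -61.3 -180.8  -17.5 -120.1] 0.9
```

```bash
cat >> go.py <<'E'
def gow(w,Rg):
    s=r.sense();print("tcp",s["tcp_pos"].round(4),"delta mm",((np.array(w)-s["tcp_pos"])*1e3).round(1),"rotvec",np.degrees(R.from_matrix(Rg@s["ee_rot"].T).as_rotvec()).round(1),"F",s["wrist_force"].round(1))
Ey=lambda a:R.from_euler('y',a,degrees=True).as_matrix()
Rv=np.array([[.584,-.812,0],[-.812,-.584,0],[0,0,-1.]])
Rv20=Rv@Ey(-20); Rt20=Rt@Ey(-20)
E
python3 - <<'E'
from go import *
gow([.5506,-.1975,.1],Rv)
import kin
b=np.array([.5506,-.1975,0])+Rv[:,0]*.0046
for z in(.0395,.0395+.06): print(kin.ik(b+Rv20@[0,0,0]+Rv[:,0]*.006+[0,0,z],Rv20,[0,20,-10,0,-55,39]))
E
```

```text
tcp [ 0.5377 -0.034   0.217 ] delta mm [  12.9 -163.5 -117. ] rotvec [  0.2  27.2 -24. ] F [ 1.5  0.3 -3.3]
(array([-1.16455007e+01,  3.88868570e+01, -1.64625612e-02, -1.45995108e+01,
       -6.67771294e+01,  5.50038947e+01]), np.float64(2.4771851236948805e-12))
(array([-11.61167468,  34.88351801,   2.27829729, -14.03664928,
       -72.87326958,  53.31697203]), np.float64(2.220446049250313e-13))
```

```bash

python3 -m jog '{"rot":[[0,2.7,-2.4],[0,2.7,-2.4],[0,2.7,-2.4],[0,2.7,-2.4],[0,2.7,-2.4],[0,2.7,-2.4],[0,2.7,-2.4],[0,2.7,-2.4],[0,2.7,-2.4],[0.2,2.7,-2.4]],"delta_pos":[[0,-12,0],[0,-17,0],[1.5,-18,0],[1.5,-18,-15],[1.5,-18,-17],[1.5,-18,-17],[1.5,-18,-17],[1.5,-18,-17],[1.5,-16.5,-17],[2.4,-10,-17]],"grip":[40,40,40,40,40,40,40,40,40,40]}'
python3 - <<'E'
from go import *
gow([.5506,-.1975,.041],Rv)
E
```

```text
time_s: 9.55
tcp_pos: [0.5483, -0.1965, 0.0986]
ee_rot: [[0.585, -0.811, -0.001], [-0.811, -0.585, 0.0], [-0.001, 0.001, -1.0]]
wrist_force: [0.5, -0.2, -2.3]
gripper_width: 0.689
tcp [ 0.5483 -0.1965  0.0986] delta mm [  2.3  -1.  -57.6] rotvec [-0.  -0.1 -0.1] F [ 0.5 -0.2 -2.3]
```

```bash

python3 -m jog '{"rot":[[0,0,0],[0,0,0],[0,0,0],[0,0,0],[0,0,0],[0,0,0],[0,0,0],[0,0,0]],"delta_pos":[[1,0,-12],[1,-1,-14],[0,0,-14],[0,0,-10],[0,0,-5],[0,0,-2],[0,0,-1],[0,0,-1]],"grip":[40,40,40,40,40,40,40,40]}'
python3 -m jog '{"rot":[[0,0,0],[0,0,0]],"delta_pos":[[0,0,-1],[0,0,0]],"grip":[40,40]}'
```

```text
time_s: 10.22
tcp_pos: [0.551, -0.1965, 0.041]
ee_rot: [[0.588, -0.809, 0.003], [-0.809, -0.588, 0.0], [0.001, -0.002, -1.0]]
wrist_force: [0.6, 0.0, -2.0]
gripper_width: 0.688
time_s: 10.38
tcp_pos: [0.5507, -0.1965, 0.0398]
ee_rot: [[0.588, -0.809, 0.002], [-0.809, -0.588, 0.0], [0.001, -0.002, -1.0]]
wrist_force: [-0.5, -0.5, -2.4]
gripper_width: 0.685
```

```bash

python3 -m jog '{"rot":[[0,0,0],[0,0,0],[0,0,0]],"delta_pos":[[0,0,-0.6],[0,0,-0.4],[0,0,0]],"grip":[40,40,40]}'
python3 -m jog '{"rot":[[0,0,0],[0,0,0],[0,0,0],[0,0,0],[0,0,0],[0,0,0],[0,0,0],[0,0,0]],"delta_pos":[[0,0,0],[0,0,0],[0,0,0],[0,0,0],[0,0,0],[0,0,0],[0,0,0],[0,0,0]],"grip":[100,100,100,100,100,100,100,100]}'
python3 - <<'E'
from go import *
b=r.sense()["tcp_pos"].copy();b[2]=0;b+=Rv[:,0]*.0046
gow(b+Rv[:,0]*.006+[0,0,.0395],Rv20)
gow(b+Rv[:,0]*.006+[0,0,.06],Rv20)
E
```

```text
time_s: 10.63
tcp_pos: [0.5507, -0.1965, 0.0397]
ee_rot: [[0.588, -0.809, 0.002], [-0.809, -0.588, 0.0], [0.001, -0.001, -1.0]]
wrist_force: [-1.1, 1.2, 5.0]
gripper_width: 0.683
time_s: 11.3
tcp_pos: [0.5504, -0.1966, 0.0382]
ee_rot: [[0.588, -0.809, 0.001], [-0.809, -0.588, 0.0], [0.0, -0.001, -1.0]]
wrist_force: [-0.2, 0.0, 0.0]
gripper_width: 0.989
tcp [ 0.5504 -0.1966  0.0382] delta mm [ 6.2 -8.6  1.3] rotvec [16.2 11.8 -0.3] F [-0.2  0.   0. ]
tcp [ 0.5504 -0.1966  0.0382] delta mm [ 6.2 -8.6 21.8] rotvec [16.2 11.8 -0.3] F [-0.2  0.   0. ]
```

```bash

python3 -m jog '{"rot":[[3.2,2.4,0],[3.2,2.4,0],[3.2,2.4,0],[3.2,2.4,0],[3.4,2.2,0],[0,0,0],[0,0,0]],"delta_pos":[[1.2,-1.7,2],[1.2,-1.7,2],[1.2,-1.7,0],[1.2,-1.7,0],[1.4,-1.8,-2.7],[0,0,0],[0,0,0]],"grip":[100,100,100,100,100,100,100]}'
python3 - <<'E'
from go import *
b=np.array([.5504,-.1966,0])+Rv[:,0]*.0106
gow(b+[0,0,.0395],Rv20)
E
```

```text
time_s: 11.88
tcp_pos: [0.5565, -0.2058, 0.0386]
ee_rot: [[0.551, -0.81, -0.201], [-0.761, -0.587, 0.277], [-0.342, 0.0, -0.94]]
wrist_force: [-1.3, 0.0, -0.7]
gripper_width: 0.999
tcp [ 0.5565 -0.2058  0.0386] delta mm [0.1 0.6 0.9] rotvec [-0.  -0.  -0.2] F [-1.3  0.  -0.7]
```

Close on it, lift and look.

```bash

python3 -m jog '{"rot":[[0,0,0],[0,0,0],[0,0,0],[0,0,0],[0,0,0],[0,0,0],[0,0,0],[0,0,0],[0,0,0],[0,0,0]],"delta_pos":[[0,0,1],[0,0,0],[0,0,0],[0,0,0],[0,0,0],[0,0,0],[0,0,0],[0,0,0],[0,0,0],[0,0,0]],"grip":[40,40,40,40,40,40,40,40,40,40]}'
python3 -m jog '{"rot":[[0,0,0],[0,0,0],[0,0,0],[0,0,0],[0,0,0],[0,0,0],[0,0,0],[0,0,0],[0,0,0]],"delta_pos":[[0,0,2],[0,0,4],[0,0,8],[0,0,16],[0,0,22],[0,0,22],[0,0,22],[0,0,22],[0,0,20]],"grip":[40,40,40,40,40,40,40,40,40]}'
python3 - <<'E'
from go import *
from station import vision
w=p+Q@(np.array([60,38,110])/1e3);gow(w,Rt20)
c=vision.capture("scene");pickle.dump(c,open("pics/scene3.pkl","wb"))
s=r.sense()
# block in tool frame: block axes = Ey(20) cols ; centre underside offset from TCP in block axes (x,-,z down)
E20=Ey(20); o=np.array([-.006,0,.0395])
b=np.array([[x,y,z] for z in(0,-30) for x,y in((55,30),(55,-30),(-55,-30),(-55,30))])/1e3+o
b=b@E20.T@s["ee_rot"].T+s["tcp_pos"]
q=proj(c,b);x0,y0=np.int32(q.min(0)-25);k=6
im=cv2.resize(c["frame"][y0:y0+100,x0:x0+100,::-1],None,fx=k,fy=k,interpolation=cv2.INTER_CUBIC)
qq=((q-[x0,y0]+.5)*k).astype(int)
for i,j in((0,1),(1,2),(2,3),(3,0),(4,5),(5,6),(6,7),(7,4)):cv2.line(im,tuple(map(int,qq[i])),tuple(map(int,qq[j])),(0,0,255),1)
cv2.imwrite("pics/g3.png",im)
E
```

```text
time_s: 12.72
tcp_pos: [0.5566, -0.2048, 0.0409]
ee_rot: [[0.553, -0.809, -0.201], [-0.759, -0.588, 0.278], [-0.343, -0.001, -0.939]]
wrist_force: [-0.3, 3.5, 3.9]
gripper_width: 0.684
time_s: 13.47
tcp_pos: [0.5565, -0.2055, 0.1802]
ee_rot: [[0.553, -0.809, -0.2], [-0.76, -0.588, 0.277], [-0.341, -0.001, -0.94]]
wrist_force: [0.4, -0.2, -4.2]
gripper_width: 0.688
tcp [ 0.5565 -0.2055  0.1802] delta mm [-120.7  331.3   -0.6] rotvec [  1.8 -30.1  24.1] F [ 0.4 -0.2 -4.2]
```

View pics/g3.png

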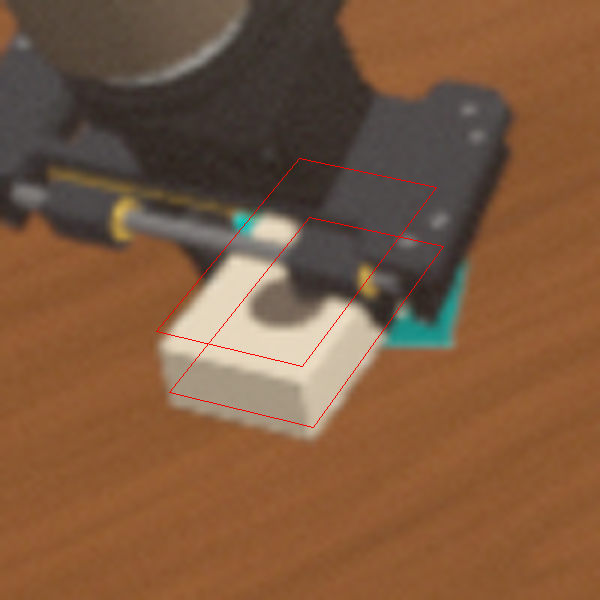

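```bash

python3 -m jog '{"rot":[[0,0,0],[0.1,-2.2,1.7],[0.1,-2.2,1.7],[0.1,-2.2,1.7],[0.1,-2.2,1.7],[0.1,-2.2,1.7],[0.1,-2.2,1.7],[0.1,-2.2,1.7]],"delta_pos":[[-3,12,8],[-6,20,8],[-8,24,4],[-8,24,0],[-8,24,0],[-8,24,0],[-8,24,0],[-8,24,0]],"grip":[40,40,40,40,40,40,40,40]}'
python3 -m jog '{"rot":[[0.1,-2.2,1.7],[0.1,-2.2,1.7],[0.1,-2.2,1.7],[0.1,-2.2,1.7],[0.1,-2.2,1.7],[0.1,-2.2,1.7],[0.1,-2.2,1.7],[0,0,0],[0,0,0]],"delta_pos":[[-8,24,0],[-8,24,0],[-8,24,0],[-8,24,0],[-8,24,0],[-8,20,-5],[-4,12,-8],[0,0,-5],[0,0,0]],"grip":[40,40,40,40,40,40,40,40,40]}'
python3 - <<'E'
from go import *
go([68.6,38,70],Rt20);go([68.6,38,41.5],Rt20)
E
```

```text
time_s: 14.18
tcp_pos: [0.4978, -0.0278, 0.1975]
ee_rot: [[0.767, -0.641, -0.001], [-0.617, -0.739, 0.268], [-0.173, -0.205, -0.963]]
wrist_force: [0.4, 0.5, -2.2]
gripper_width: 0.685
time_s: 14.93
tcp_pos: [0.4451, 0.1227, 0.1786]
ee_rot: [[0.896, -0.4, 0.192], [-0.442, -0.846, 0.299], [0.043, -0.353, -0.935]]
wrist_force: [0.5, -0.4, -2.8]
gripper_width: 0.687
tcp [0.4451 0.1227 0.1786] target [0.4619 0.1268 0.148 ] delta mm [ 16.8   4.1 -30.5] rotvec [0.2 0.3 0.3]
tcp in tray [ 68.4  38.6 105.1] F tray [-0.4 -1.1 -2.6] grip 0.6868029228055704 t 14.9333
tcp [0.4451 0.1227 0.1786] target [0.4756 0.1306 0.1233] delta mm [ 30.5   8.  -55.2] rotvec [0.2 0.3 0.3]
tcp in tray [ 68.4  38.6 105.1] F tray [-0.4 -1.1 -2.6] grip 0.6868029228055704 t 14.9333
```

```bash

python3 -m jog '{"rot":[[0.2,0.3,0.3],[0,0,0],[0,0,0],[0,0,0],[0,0,0],[0,0,0],[0,0,0]],"delta_pos":[[4.7,1.2,-8.5],[4.7,1.2,-8.5],[4.7,1.2,-8.5],[4.7,1.2,-8.5],[4.7,1.2,-8.5],[3.5,1,-6.5],[0,0,0]],"grip":[40,40,40,40,40,40,40]}'
python3 - <<'E'
from go import *
go([68.6,38,41.5],Rt20)
E
```

```text
time_s: 15.52
tcp_pos: [0.4747, 0.1295, 0.1295]
ee_rot: [[0.897, -0.399, 0.189], [-0.44, -0.846, 0.303], [0.038, -0.355, -0.934]]
wrist_force: [0.4, 1.1, -3.3]
gripper_width: 0.683
tcp [0.4747 0.1295 0.1295] target [0.4756 0.1306 0.1233] delta mm [ 0.9  1.1 -6.2] rotvec [-0.   0.2  0.1]
tcp in tray [70.7 38.9 47.4] F tray [-1.4 -0.  -3.2] grip 0.6830998453246349 t 15.5167
```

```bash

python3 -m jog '{"rot":[[0,0,0],[0,0,0],[0,0,0],[0,0,0]],"delta_pos":[[-0.5,1,-1.6],[0,0.3,-1.6],[0.7,0.2,-1.2],[0,0,0]],"grip":[40,40,40,40]}'
python3 -m jog '{"rot":[[0,0,0],[0,0,0]],"delta_pos":[[0.5,0.1,-0.9],[0,0,0]],"grip":[40,40]}'
python3 - <<'E'
from go import *
go([68.6,38,41.5],Rt20)
E
```

```text
time_s: 15.85
tcp_pos: [0.4748, 0.1315, 0.1274]
ee_rot: [[0.898, -0.397, 0.192], [-0.438, -0.845, 0.305], [0.041, -0.358, -0.933]]
wrist_force: [-1.1, 0.1, -2.9]
gripper_width: 0.684
time_s: 16.02
tcp_pos: [0.4754, 0.1315, 0.1265]
ee_rot: [[0.898, -0.397, 0.192], [-0.439, -0.845, 0.305], [0.041, -0.358, -0.933]]
wrist_force: [1.0, -0.4, -2.6]
gripper_width: 0.688
tcp [0.4754 0.1315 0.1265] target [0.4756 0.1306 0.1233] delta mm [ 0.2 -0.9 -3.2] rotvec [-0.1  0.4  0. ]
tcp in tray [69.1 39.8 44.2] F tray [ 0.  -0.8 -2.7] grip 0.6879462602084868 t 16.0167
```

```bash

python3 -m jog '{"rot":[[0,0,0],[0,0,0]],"delta_pos":[[0.5,-0.2,-0.9],[0,0,0]],"grip":[40,40]}'
python3 -m jog '{"rot":[[0,0,0],[0,0,0]],"delta_pos":[[0.4,-0.2,-0.8],[0,0,0]],"grip":[40,40]}'
python3 -m jog '{"rot":[[0,0,0],[0,0,0]],"delta_pos":[[0.3,0,-0.5],[0,0,0]],"grip":[40,40]}'
python3 - <<'E'
from go import *
go([68.6,38,41.5],Rt20);print(Q.T@r.sense()["moment"])
E
```

```text
time_s: 16.18
tcp_pos: [0.4758, 0.1312, 0.1254]
ee_rot: [[0.898, -0.397, 0.191], [-0.439, -0.845, 0.305], [0.041, -0.357, -0.933]]
wrist_force: [0.4, 0.4, -3.0]
gripper_width: 0.688
time_s: 16.35
tcp_pos: [0.4762, 0.131, 0.1244]
ee_rot: [[0.898, -0.397, 0.191], [-0.439, -0.845, 0.305], [0.041, -0.357, -0.933]]
wrist_force: [0.2, 0.8, -2.5]
gripper_width: 0.685
time_s: 16.52
tcp_pos: [0.4765, 0.131, 0.124]
ee_rot: [[0.898, -0.397, 0.191], [-0.439, -0.845, 0.305], [0.041, -0.357, -0.933]]
wrist_force: [-1.1, -0.0, -2.8]
gripper_width: 0.683
tcp [0.4765 0.131  0.124 ] target [0.4756 0.1306 0.1233] delta mm [-1.  -0.4 -0.7] rotvec [-0.1  0.3  0.1]
tcp in tray [69.4 39.  41.5] F tray [-1.8 -1.4 -1.9] grip 0.683363256270554 t 16.5167
[-0.99785934  0.17795538  0.35381533]
```

```bash
cat > f.py <<'E'
from go import *
s=r.sense();print("tray",(Q.T@(s["tcp_pos"]-p)*1e3).round(2),"F",(Q.T@s["wrist_force"]).round(1))
E
python3 -m jog '{"rot":[[0,0,0],[0,0,0]],"delta_pos":[[0.2,0,-0.4],[0,0,0]],"grip":[40,40]}' >/dev/null; python3 f.py
python3 -m jog '{"rot":[[0,0,0],[0,0,0]],"delta_pos":[[0.2,0.1,-0.4],[0,0,0]],"grip":[40,40]}'>/dev/null; python3 f.py
python3 -m jog '{"rot":[[0,0,0],[0,0,0]],"delta_pos":[[0.2,0.1,-0.4],[0,0,0]],"grip":[40,40]}'>/dev/null; python3 f.py
```

```text
tray [69.42 38.96 41.2 ] F [ 0.2  0.2 -1.1]
tray [69.46 38.97 41.  ] F [-0.1 -1.2  2.4]
tray [69.48 39.   40.97] F [ 0.3 -0.9  7.7]
```

```bash

python3 -m jog '{"rot":[[0,0,0],[0,0,0],[0,0,0],[0,0,0],[0,0,0],[0,0,0],[0,0,0],[0,0,0],[0,0,0],[0,0,0]],"delta_pos":[[-0.1,0,0.3],[0,0,0],[0,0,0],[0,0,0],[0,0,0],[0,0,0],[0,0,0],[0,0,0],[0,0,0],[0,0,0]],"grip":[40,40,72,76,80,85,90,95,100,100]}'; python3 f.py
python3 -m jog '{"rot":[[0,0,0],[0,0,0],[0,0,0]],"delta_pos":[[0,0,0],[0,0,0],[0,0,0]],"grip":[100,100,100]}'; python3 f.py
cat > look.py <<'E'
from go import *
from station import vision
import sys
i=sys.argv[1]; jt=float(sys.argv[2]); bx=[float(a) for a in sys.argv[3:5]] or [0,0]
import h
h.pose=lambda v:(p,Q)
off=np.load("tray.npz")["off"]
ims=[]
for n,box,k,o in(("scene",(318,155,408,235),6,off[2:4]),("top",(228,172,300,244),6,off[:2])):
    c=vision.capture(n);pickle.dump(c,open(f"pics/{n}{i}.pkl","wb"))
    c=dict(c);K=np.array(c["K"]);K[:2,2]-=o;c["K"]=K
    b=np.array([[x,y,z] for z in(0,30) for x,y in((0,0),(110,0),(110,60),(0,60))])/1e3+np.array([bx[0],bx[1],0])/1e3
    ex=[b[[a,e]]@Q.T+p for a,e in((4,5),(5,6),(6,7),(7,4),(1,2),(1,5),(2,6))]
    ims.append(overlay(c,None,box,k,None,jt,ex))
H=max(a.shape[0] for a in ims)
out=np.hstack([cv2.copyMakeBorder(a,0,H-a.shape[0],0,0,0) for a in ims])
out=cv2.resize(out,None,fx=min(1,800/out.shape[1]),fy=min(1,800/out.shape[1]),interpolation=cv2.INTER_AREA)
cv2.imwrite(f"pics/l{i}.png",out)
E
python3 look.py 4 .1
```

```text
time_s: 17.85
tcp_pos: [0.4772, 0.1314, 0.1232]
ee_rot: [[0.898, -0.397, 0.192], [-0.439, -0.845, 0.305], [0.041, -0.358, -0.933]]
wrist_force: [0.3, -0.9, 0.2]
gripper_width: 0.975
tray [69.47 39.26 40.53] F [ 0.8 -0.6  0.2]
time_s: 18.1
tcp_pos: [0.4771, 0.1313, 0.1232]
ee_rot: [[0.898, -0.397, 0.191], [-0.439, -0.845, 0.305], [0.041, -0.358, -0.933]]
wrist_force: [0.1, 0.1, 0.4]
gripper_width: 0.994
tray [69.38 39.13 40.59] F [0.2 0.3 0.3]
```

View pics/l4.png

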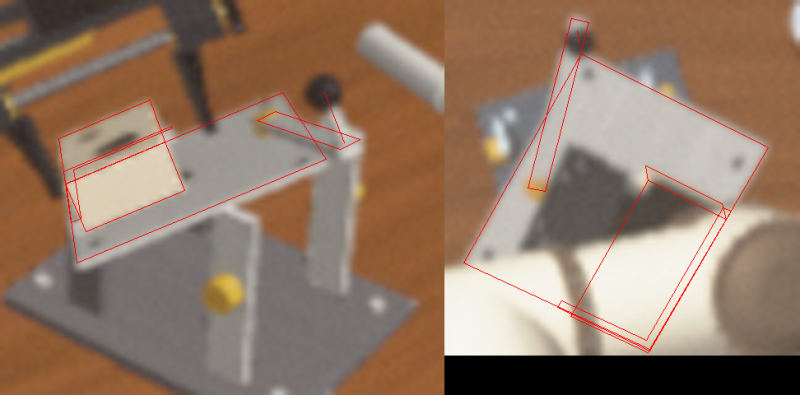

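```bash

python3 -m jog '{"rot":[[0,0,0],[0,0,0],[0,0,0],[0,0,0],[0,0,0],[0,0,0],[0,0,0]],"delta_pos":[[-1.5,-0.4,3],[-4.8,-1.4,8.7],[-4.8,-1.4,8.7],[-4.8,-1.4,8.7],[-4.8,-1.4,8.7],[0,0,0],[0,0,0]],"grip":[100,100,100,100,50,0,0]}'
python3 - <<'E'
from go import *
import kin
q=r.sense()["joints"]
for t in([145,30,75],[145,30,31.5],[127,30,31.5],[63.5,85,75],[63.5,84,31.5],[63.5,74,31.5]):
    q,e=kin.ik(p+Q@(np.array(t)/1e3),Rt20,q);print(t,q.round(1),e.round(3))
go([145,30,75],Rt20)
E
```

```text
time_s: 18.78
tcp_pos: [0.4562, 0.1254, 0.1621]
ee_rot: [[0.898, -0.396, 0.193], [-0.438, -0.845, 0.306], [0.042, -0.359, -0.932]]
wrist_force: [-0.4, 0.6, -0.3]
gripper_width: 0.854
[145, 30, 75] [ 18.3  11.6 -21.2 -19.8 -42.7  59.1] 0.0
[145, 30, 31.5] [ 17.9  16.4 -20.5 -21.6 -39.   61.7] 0.0
[127, 30, 31.5] [ 19.6  15.7 -22.7 -21.8 -37.1  60.6] 0.0
[63.5, 85, 75] [ 32.1   9.2 -27.6 -15.9 -35.4  43.8] 0.0
[63.5, 84, 31.5] [ 30.9  14.4 -26.7 -18.4 -31.6  47.7] 0.0
[63.5, 74, 31.5] [ 30.1  14.2 -27.4 -19.1 -31.3  49.1] 0.0
tcp [0.4562 0.1254 0.1621] target [0.5159 0.08   0.1765] delta mm [ 59.7 -45.4  14.4] rotvec [-0.2  0.5  0. ]
tcp in tray [69.9 39.6 85.1] F tray [-0.7  0.3 -0.2] grip 0.8544741125417636 t 18.7833
```

```bash

python3 -m jog '{"rot":[[0,0.4,0],[0,0,0],[0,0,0],[0,0,0],[0,0,0],[0,0,0],[0,0,0],[0,0,0]],"delta_pos":[[15,-11.4,4],[15,-11.4,4],[15,-11.4,3.5],[14.7,-11.2,3],[0,0,0],[0,0,0],[0,0,0],[0,0,0]],"grip":[0,0,0,0,0,0,0,0]}'
python3 - <<'E'
from go import *
go([145,30,31.5],Rt20)
E
```

```text
time_s: 19.45
tcp_pos: [0.515, 0.0802, 0.1749]
ee_rot: [[0.898, -0.399, 0.183], [-0.438, -0.846, 0.305], [0.033, -0.354, -0.935]]
wrist_force: [-0.1, 0.1, 0.4]
gripper_width: 0.248
tcp [0.515  0.0802 0.1749] target [0.5368 0.0858 0.1389] delta mm [ 21.9   5.7 -36.1] rotvec [-0.1 -0.1  0. ]
tcp in tray [143.6  29.2  74. ] F tray [0.  0.2 0.4] grip 0.24791463631187083 t 19.45
```

```bash

python3 -m jog '{"rot":[[0,0,0],[0,0,0],[0,0,0],[0,0,0],[0,0,0],[0,0,0]],"delta_pos":[[4.5,1.2,-8],[4.5,1.2,-8],[4.5,1.2,-8],[4.5,1.2,-8],[3,0.8,-4],[0,0,0]],"grip":[0,0,0,0,0,0]}'
python3 f.py
python3 -m jog '{"rot":[[0,0,0],[0,0,0],[0,0,0],[0,0,0],[0,0,0],[0,0,0]],"delta_pos":[[-1.6,1,-0.7],[-1.6,1,-0.7],[-1.6,1,-0.7],[-1.6,1,-0.7],[-1.6,1,-0.7],[0,0,0]],"grip":[0,0,0,0,0,0]}'
python3 f.py
```

```text
time_s: 19.95
tcp_pos: [0.537, 0.0856, 0.1376]
ee_rot: [[0.898, -0.4, 0.182], [-0.439, -0.846, 0.304], [0.032, -0.353, -0.935]]
wrist_force: [0.8, -0.1, -0.5]
gripper_width: 0.003
tray [144.82  29.38  30.38] F [ 0.5  0.  -0.7]
time_s: 20.45
tcp_pos: [0.5285, 0.0906, 0.1361]
ee_rot: [[0.898, -0.399, 0.185], [-0.438, -0.845, 0.305], [0.034, -0.355, -0.934]]
wrist_force: [0.1, 0.3, -0.8]
gripper_width: 0.005
tray [135.04  29.75  32.48] F [-0.3  0.  -0.8]
```

```bash

python3 -m jog '{"rot":[[0,0,0],[0,0,0],[0,0,0],[0,0,0],[0,0,0]],"delta_pos":[[-0.8,0.5,-0.8],[-0.8,0.5,-0.6],[-0.8,0.5,-0.4],[-0.8,0.5,-0.4],[0,0,0]],"grip":[0,0,0,0,0]}'>/dev/null; python3 f.py
for i in 1; do python3 -m jog '{"rot":[[0,0,0],[0,0,0]],"delta_pos":[[-0.8,0.5,-0.4],[0,0,0]],"grip":[0,0]}'>/dev/null; python3 f.py; done
python3 -m jog '{"rot":[[0,0,0],[0,0,0]],"delta_pos":[[-0.8,0.5,-0.4],[0,0,0]],"grip":[0,0]}'>/dev/null; python3 f.py
```

```text
tray [130.92  29.3   31.5 ] F [ 0.8  0.  -1.1]
tray [130.05  29.35  31.48] F [ 0.1  0.1 -0.1]
tray [129.68  29.48  31.48] F [1.3 0.2 0.4]
```

```bash

python3 -m jog '{"rot":[[0,0,0],[0,0,0]],"delta_pos":[[0,0,0],[0,0,0]],"grip":[0,0]}'>/dev/null; python3 f.py
python3 -m jog '{"rot":[[0,0,0],[0,0,0]],"delta_pos":[[-0.25,0.15,-0.1],[0,0,0]],"grip":[0,0]}'>/dev/null; python3 f.py
python3 -m jog '{"rot":[[0,0,0],[0,0,0]],"delta_pos":[[-0.25,0.15,-0.1],[0,0,0]],"grip":[0,0]}'>/dev/null; python3 f.py
```

```text
tray [129.61  29.5   31.47] F [ 1.8 -0.7 -0.4]
tray [129.49  29.5   31.49] F [ 3.2 -0.8  0.3]
tray [129.37  29.55  31.51] F [ 4.1 -0.6  0.1]
```

```bash

python3 -m jog '{"rot":[[0,0,0],[0,0,0],[0,0,0],[0,0,0],[0,0,0],[0,0,0],[0,0,0],[0,0,0],[0,0,0]],"delta_pos":[[1,-0.6,0.4],[3,-2,1.4],[4,-2.5,1.8],[-4.5,-1.2,8],[-4.5,-1.2,8],[-4.5,-1.2,8],[-4.5,-1.2,8],[-4.5,-1.2,8],[0,0,0]],"grip":[0,0,0,0,0,0,0,0,0]}'>/dev/null
python3 - <<'E'
from go import *
go([63.5,88,78],Rt20)
E
```

```text
tcp [0.509  0.0827 0.1789] target [0.4739 0.1706 0.1708] delta mm [-35.1  87.9  -8.1] rotvec [-0.2  0.2  0. ]
tcp in tray [139.1  30.4  80. ] F tray [0.1 1.  0.5] grip 0.004063479612200654 t 22.45
```

```bash

python3 -m jog '{"rot":[[0,0,0],[0,0,0],[0,0,0],[0,0,0],[0,0,0],[0,0,0]],"delta_pos":[[-7,17.6,-1.6],[-7,17.6,-1.6],[-7,17.6,-1.6],[-7,17.6,-1.6],[-7,17.5,-1.7],[0,0,0]],"grip":[0,0,0,0,0,0]}'>/dev/null
python3 - <<'E'
from go import *
go([63.5,86,31.5],Rt20)
E
```

```text
tcp [0.4727 0.1723 0.168 ] target [0.4955 0.1752 0.1298] delta mm [ 22.8   2.9 -38.1] rotvec [-0.1 -0.1 -0.1]
tcp in tray [60.7 87.9 75.9] F tray [-1.4 -0.7  0.5] grip 0.010087485604020594 t 22.95
```

```bash

python3 -m jog '{"rot":[[0,0,0],[0,0,0],[0,0,0],[0,0,0],[0,0,0],[0,0,0]],"delta_pos":[[4.6,0.6,-7.6],[4.6,0.6,-7.6],[4.6,0.6,-7.6],[4.6,0.6,-7.6],[4.4,0.5,-7.6],[0,0,0]],"grip":[0,0,0,0,0,0]}'>/dev/null; python3 f.py
python3 -m jog '{"rot":[[0,0,0],[0,0,0],[0,0,0],[0,0,0],[0,0,0]],"delta_pos":[[-0.8,-1.6,-0.7],[-0.8,-1.7,-0.7],[-0.4,-0.9,-0.3],[-0.4,-0.9,-0.3],[0,0,0]],"grip":[0,0,0,0,0]}'>/dev/null; python3 f.py
```

```text
tray [65.54 83.85 29.24] F [-0.  -0.2  0.7]
tray [65.87 79.19 31.93] F [-0.   0.4 -0. ]
```

```bash

python3 -m jog '{"rot":[[0,0,0],[0,0,0],[0,0,0]],"delta_pos":[[-0.4,-0.9,-0.4],[-0.4,-0.9,-0.4],[0,0,0]],"grip":[0,0,0]}'>/dev/null; python3 f.py
python3 -m jog '{"rot":[[0,0,0],[0,0,0]],"delta_pos":[[-0.3,-0.7,-0.4],[0,0,0]],"grip":[0,0]}'>/dev/null; python3 f.py
python3 -m jog '{"rot":[[0,0,0],[0,0,0]],"delta_pos":[[-0.3,-0.7,-0.4],[0,0,0]],"grip":[0,0]}'>/dev/null; python3 f.py
```

```text
tray [65.72 77.02 31.61] F [ 0.2  0.5 -0.4]
tray [65.7  76.17 31.34] F [-0.5 -0.1  0.1]
tray [65.66 75.25 31.19] F [-0.1 -0.4  0.1]
```

```bash

python3 -m jog '{"rot":[[0,0,0],[0,0,0]],"delta_pos":[[-0.2,-0.4,-0.2],[0,0,0]],"grip":[0,0]}'>/dev/null; python3 f.py
python3 -m jog '{"rot":[[0,0,0],[0,0,0]],"delta_pos":[[-0.2,-0.4,-0.2],[0,0,0]],"grip":[0,0]}'>/dev/null; python3 f.py
python3 -m jog '{"rot":[[0,0,0],[0,0,0]],"delta_pos":[[-0.2,-0.4,-0.2],[0,0,0]],"grip":[0,0]}'>/dev/null; python3 f.py
python3 -m jog '{"rot":[[0,0,0],[0,0,0]],"delta_pos":[[-0.2,-0.4,-0.2],[0,0,0]],"grip":[0,0]}'>/dev/null; python3 f.py
```

```text
tray [65.68 74.86 31.17] F [-0.4  0.2  0.4]
tray [65.68 74.39 31.17] F [-0.3 -0.5  0. ]
tray [65.63 73.85 31.14] F [-0.7  0.4 -0.6]
tray [65.64 73.41 31.13] F [ 0.6  0.1 -0. ]
```

```bash

python3 -m jog '{"rot":[[0,0,0],[0,0,0]],"delta_pos":[[-0.2,-0.4,-0.2],[0,0,0]],"grip":[0,0]}'>/dev/null; python3 f.py
python3 -m jog '{"rot":[[0,0,0],[0,0,0]],"delta_pos":[[-0.2,-0.4,-0.2],[0,0,0]],"grip":[0,0]}'>/dev/null; python3 f.py
python3 -m jog '{"rot":[[0,0,0],[0,0,0]],"delta_pos":[[-0.2,-0.4,-0.2],[0,0,0]],"grip":[0,0]}'>/dev/null; python3 f.py
python3 -m jog '{"rot":[[0,0,0],[0,0,0]],"delta_pos":[[-0.2,-0.4,-0.2],[0,0,0]],"grip":[0,0]}'>/dev/null; python3 f.py
```

```text
tray [65.63 72.91 31.12] F [-0.3  0.4  0.7]
tray [65.57 72.43 31.09] F [ 0.3  0.5 -0.8]
tray [65.58 71.94 31.08] F [-0.2 -0.1  0.4]
tray [65.55 71.42 31.05] F [ 0.6 -0.7  0.1]
```

```bash

python3 -m jog '{"rot":[[0,0,0],[0,0,0]],"delta_pos":[[-0.2,-0.5,-0.2],[0,0,0]],"grip":[0,0]}'>/dev/null; python3 f.py
python3 -m jog '{"rot":[[0,0,0],[0,0,0]],"delta_pos":[[-0.2,-0.5,-0.2],[0,0,0]],"grip":[0,0]}'>/dev/null; python3 f.py
python3 -m jog '{"rot":[[0,0,0],[0,0,0]],"delta_pos":[[-0.2,-0.5,-0.2],[0,0,0]],"grip":[0,0]}'>/dev/null; python3 f.py
python3 -m jog '{"rot":[[0,0,0],[0,0,0]],"delta_pos":[[-0.2,-0.5,-0.2],[0,0,0]],"grip":[0,0]}'>/dev/null; python3 f.py
```

```text
tray [65.59 70.85 31.04] F [-0.4 -0.2  0.2]
tray [65.7  70.49 31.02] F [-1.1 -0.5  0.1]
tray [65.75 70.26 31.02] F [-1.2  2.1 -0.9]
tray [65.81 70.04 31.08] F [-1.   3.6 -0.1]
```

```bash
python3 look.py 5 .1
```

```text
(no output)
```

View pics/l5.png

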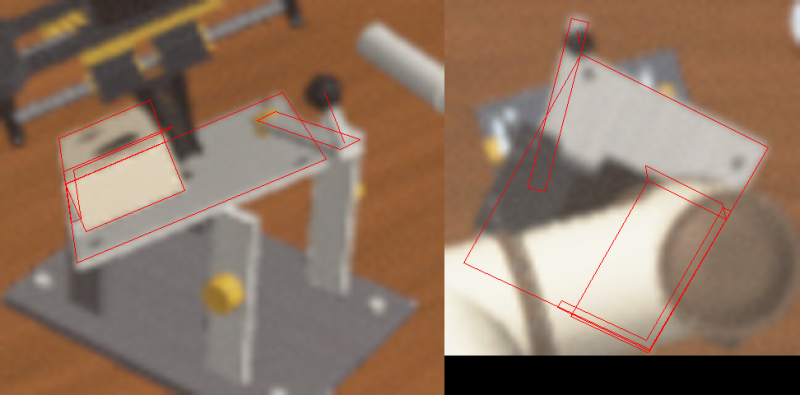

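```bash

python3 -m jog '{"rot":[[0,0,0],[0,0,0],[0,0,0],[0,0,0],[0,0,0],[0,0,0],[0,0,0],[0,0,0],[0,0,0]],"delta_pos":[[0.4,0.9,0.4],[2,4.2,1.8],[2,4.2,1.8],[-4.6,-1.2,8.2],[-4.6,-1.2,8.2],[-4.6,-1.2,8.2],[-4.6,-1.2,8.2],[-4.6,-1.2,8.2],[0,0,0]],"grip":[0,0,0,0,0,0,0,0,0]}'>/dev/null
python3 - <<'E'
from go import *
go([140,30,78],Rt20)
E
```

```text
tcp [0.472  0.1633 0.1718] target [0.5106 0.0821 0.1774] delta mm [ 38.5 -81.1   5.6] rotvec [-0.2  0.2  0. ]
tcp in tray [66.1 81.3 80.7] F tray [ 0.1 -0.4 -0.6] grip 0.004847862807374288 t 27.3
```

```bash

python3 -m jog '{"rot":[[0,0,0],[0,0,0],[0,0,0],[0,0,0],[0,0,0],[0,0,0]],"delta_pos":[[7.7,-16.2,1.1],[7.7,-16.2,1.1],[7.7,-16.2,1.1],[7.7,-16.2,1.1],[7.7,-16.2,1.1],[0,0,0]],"grip":[0,0,0,0,0,0]}'>/dev/null
python3 -m jog '{"rot":[[0,0,0],[0,0,0],[0,0,0],[0,0,0],[0,0,0],[0,0,0]],"delta_pos":[[4.5,1.2,-8],[4.5,1.2,-8],[4.5,1.2,-8],[4.5,1.2,-8],[4.5,1.2,-8],[0,0,0]],"grip":[0,0,0,0,0,0]}'>/dev/null
python3 - <<'E'
from go import *
go([132,29.5,31.5],Rt20)
E
```

```text
tcp [0.5335 0.0889 0.1329] target [0.5265 0.0921 0.1341] delta mm [-7.   3.2  1.2] rotvec [-0.1 -0.2  0. ]
tcp in tray [138.7  29.1  27.5] F tray [-0.5  0.7 -0.2] grip 0.006361505244048854 t 28.3
```

```bash

python3 -m jog '{"rot":[[0,0,0],[0,0,0],[0,0,0],[0,0,0],[0,0,0]],"delta_pos":[[-1.8,0.8,0.6],[-1.8,0.8,0.4],[-1.8,0.8,0.2],[-1.6,0.8,0],[0,0,0]],"grip":[0,0,0,0,0]}'>/dev/null; python3 f.py
python3 -m jog '{"rot":[[0,0,0],[0,0,0]],"delta_pos":[[-0.8,0.5,-0.4],[0,0,0]],"grip":[0,0]}'>/dev/null; python3 f.py
python3 -m jog '{"rot":[[0,0,0],[0,0,0]],"delta_pos":[[-0.6,0.4,-0.3],[0,0,0]],"grip":[0,0]}'>/dev/null; python3 f.py
```

```text
tray [132.44  29.53  33.94] F [ 0.2 -1.  -0.3]
tray [131.62  29.47  33.58] F [-0.5  0.9 -0.2]
tray [130.87  29.42  33.34] F [0.5 0.3 0.2]
```

```bash

python3 -m jog '{"rot":[[0,0,0],[0,0,0]],"delta_pos":[[-0.9,0.4,-1.4],[0,0,0]],"grip":[0,0]}'>/dev/null; python3 f.py
python3 -m jog '{"rot":[[0,0,0],[0,0,0]],"delta_pos":[[-0.25,0.15,-0.1],[0,0,0]],"grip":[0,0]}'>/dev/null; python3 f.py
python3 -m jog '{"rot":[[0,0,0],[0,0,0]],"delta_pos":[[-0.25,0.15,-0.1],[0,0,0]],"grip":[0,0]}'>/dev/null; python3 f.py
python3 -m jog '{"rot":[[0,0,0],[0,0,0]],"delta_pos":[[-0.25,0.15,-0.1],[0,0,0]],"grip":[0,0]}'>/dev/null; python3 f.py
```

```text
tray [129.83  29.08  32.39] F [1.3 0.5 1.1]
tray [129.68  29.11  32.46] F [ 0.9 -0.1 -0.2]
tray [129.56  29.14  32.5 ] F [2.6 0.5 0.4]
tray [129.44  29.15  32.52] F [ 3.7 -0.8  0. ]
```

```bash

python3 -m jog '{"rot":[[0,0,0],[0,0,0],[0,0,0],[0,0,0],[0,0,0],[0,0,0],[0,0,0],[0,0,0],[0,0,0],[0,0,0]],"delta_pos":[[1,-0.6,0.4],[3,-2,1.4],[4,-2.5,1.8],[-4.8,-1.3,8.7],[-4.8,-1.3,8.7],[-4.8,-1.3,8.7],[-4.8,-1.3,8.7],[-4.8,-1.3,8.7],[-4.8,-1.3,8.7],[0,0,0]],"grip":[0,0,0,0,0,0,0,0,30,50]}'>/dev/null
python3 - <<'E'
from go import *
import kin
go([180,147,100],Rt20)
q=r.sense()["joints"]
for t in([180,147,100],[180,147,51.5],[183,100,51.5],[170,60,51.5],[147,22,51.5],[147,22,100]):
    q,e=kin.ik(p+Q@(np.array(t)/1e3),Rt20,q);print(t,q.round(1),e.round(3))
E
```

```text
tcp [0.5023 0.0803 0.192 ] target [0.5778 0.1576 0.2519] delta mm [75.5 77.3 59.9] rotvec [-0.2  0.2  0. ]
tcp in tray [139.7  30.3  94.9] F tray [ 0.7  0.4 -0.5] grip 0.0875442106498658 t 30.55
[180, 147, 100] [ 24.8  13.4  -8.5 -14.6 -51.5  47.1] 0.0
[180, 147, 51.5] [ 24.3  17.9  -8.3 -15.8 -47.5  49.2] 0.0
[183, 100, 51.5] [ 20.6  16.9 -11.6 -17.6 -46.2  54.3] 0.0
[170, 60, 51.5] [ 18.5  15.6 -16.  -19.3 -43.8  58.2] 0.0
[147, 22, 51.5] [ 17.1  14.2 -21.1 -21.1 -40.7  61.7] 0.0
[147, 22, 100] [ 17.5   8.9 -21.6 -19.2 -45.2  58.8] 0.0
```

```bash

python3 -m jog '{"rot":[[0,0,0],[0,0,0],[0,0,0],[0,0,0],[0,0,0],[0,0,0],[0,0,0],[0,0,0]],"delta_pos":[[12.6,12.9,10],[12.6,12.9,10],[12.6,12.9,10],[12.6,12.9,10],[12.6,12.9,10],[12.5,12.9,10],[0,0,0],[0,0,0]],"grip":[50,50,50,50,50,50,50,50]}'
python3 - <<'E'
from go import *
go([180,147,51.5],Rt20)
from station import vision
d=np.load("tray.npz");off=d["off"];ims=[]
s=r.sense()
for n,box,k,o in(("scene",(350,110,430,190),5,off[2:4]),("top",(210,150,290,230),5,off[:2])):
    c=vision.capture(n);K=np.array(c["K"]);K[:2,2]-=o;c["K"]=K
    x0,y0,x1,y1=box;im=cv2.resize(c["frame"][y0:y1,x0:x1,::-1],None,fx=k,fy=k,interpolation=cv2.INTER_CUBIC)
    pts=np.array([p+Q@(np.array([175.5,147.2,38])/1e3), s["tcp_pos"],s["tcp_pos"]+s["ee_rot"][:,2]*.025]);
    for u,col in zip(((proj(c,pts)-[x0,y0]+.5)*k).astype(int),((0,0,255),(0,255,0),(255,0,0))): cv2.circle(im,tuple(map(int,u)),4,col,1)
    ims.append(im)
cv2.imwrite("pics/k6.png",np.hstack(ims))
E
```

```text
time_s: 31.22
tcp_pos: [0.5778, 0.1583, 0.2491]
ee_rot: [[0.898, -0.399, 0.184], [-0.438, -0.846, 0.305], [0.034, -0.355, -0.934]]
wrist_force: [-0.8, -0.8, 0.1]
gripper_width: 0.494
tcp [0.5778 0.1583 0.2491] target [0.6012 0.1641 0.2099] delta mm [ 23.3   5.9 -39.2] rotvec [-0.1 -0.1  0. ]
tcp in tray [178.7 146.6  97.5] F tray [-0.1 -1.   0.6] grip 0.4941126589095243 t 31.2167
```

View pics/k6.png

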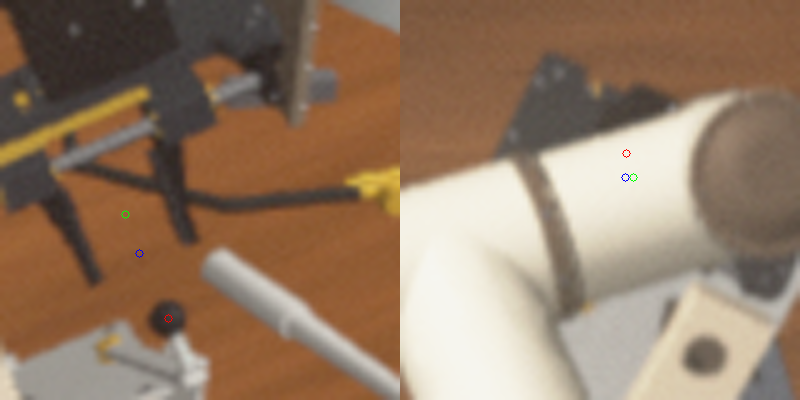

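```bash

python3 -m jog '{"rot":[[0,0,0],[0,0,0],[0,0,0],[0,0,0],[0,0,0],[0,0,0]],"delta_pos":[[4.7,1.2,-7.8],[4.7,1.2,-7.8],[4.7,1.2,-7.8],[4.7,1.2,-7.8],[4.5,1.1,-8],[0,0,0]],"grip":[50,50,50,50,50,50]}'
python3 - <<'E'
from go import *
s=r.sense();c=Q.T@(s["tcp_pos"]-p)*1e3;print(c,Q.T@s["wrist_force"])
th=np.radians(np.r_[14.2,np.arange(10,-41,-4)])
P=np.array([[64+115*np.cos(t)+4.9,119+115*np.sin(t)-11.75,51.5] for t in th])
prev=c
for t,x in zip(th,P): print(round(np.degrees(t),1),x.round(1),(Q@(x-prev)).round(1));prev=x
E
```

```text
time_s: 31.82
tcp_pos: [0.601, 0.1634, 0.207]
ee_rot: [[0.898, -0.401, 0.181], [-0.439, -0.846, 0.303], [0.031, -0.352, -0.936]]
wrist_force: [-0.4, 0.2, -0.4]
gripper_width: 0.5
[179.1982295  145.30145518  49.19212929] [-0.58811449 -0.14268244 -0.17942929]
14.2 [180.4 135.5  51.5] [-4.1 -9.3 -1.1]
10.0 [182.2 127.2  51.5] [-1.9 -7.9 -2.3]
6.0 [183.3 119.3  51.5] [-2.3 -7.3 -2.4]
2.0 [183.8 111.3  51.5] [-2.8 -7.1 -2.6]
-2.0 [183.8 103.2  51.5] [-3.2 -6.8 -2.8]
-6.0 [183.3  95.2  51.5] [-3.6 -6.5 -3. ]
-10.0 [182.2  87.3  51.5] [-4.  -6.2 -3.2]
-14.0 [180.5  79.4  51.5] [-4.4 -5.8 -3.4]
-18.0 [178.3  71.7  51.5] [-4.8 -5.4 -3.5]
-22.0 [175.5  64.2  51.5] [-5.1 -5.  -3.6]
-26.0 [172.3  56.8  51.5] [-5.5 -4.5 -3.7]
-30.0 [168.5  49.8  51.5] [-5.8 -4.1 -3.8]
-34.0 [164.2  42.9  51.5] [-6.  -3.6 -3.9]
-38.0 [159.5  36.4  51.5] [-6.3 -3.1 -4. ]
```

```bash

python3 -m jog '{"rot":[[0,0,0],[0,0,0],[0,0,0],[0,0,0],[0,0,0],[0,0,0]],"delta_pos":[[-2,-4.6,-0.5],[-2.1,-4.7,-0.6],[-1.9,-7.9,-2.3],[-2.3,-7.3,-2.4],[-2.8,-7.1,-2.6],[0,0,0]],"grip":[50,50,50,50,50,50]}'; python3 f.py
python3 -m jog '{"rot":[[0,0,0],[0,0,0],[0,0,0],[0,0,0],[0,0,0],[0,0,0],[0,0,0]],"delta_pos":[[-3.2,-6.8,-2.8],[-3.6,-6.5,-3],[-4,-6.2,-3.2],[-4.4,-5.8,-3.4],[-4.8,-5.4,-3.5],[-5.1,-5,-3.6],[0,0,0]],"grip":[50,50,50,50,50,50,50]}'; python3 f.py
```

```text
time_s: 32.32
tcp_pos: [0.5893, 0.1304, 0.2017]
ee_rot: [[0.897, -0.401, 0.185], [-0.44, -0.845, 0.304], [0.034, -0.354, -0.935]]
wrist_force: [-0.0, -1.3, 0.7]
gripper_width: 0.502
tray [185.18 110.82  54.65] F [ 0.9 -0.8  0.8]
time_s: 32.9
tcp_pos: [0.5631, 0.0953, 0.181]
ee_rot: [[0.898, -0.401, 0.182], [-0.439, -0.845, 0.304], [0.032, -0.353, -0.935]]
wrist_force: [0.1, -0.2, -0.5]
gripper_width: 0.501
tray [175.58  63.34  54.11] F [ 0.  -0.3 -0.5]
```

```bash
cat > kn.py <<'E'
from go import *
from station import vision
c=vision.capture("scene");K=np.array(c["K"]);K[:2,2]-=np.load("tray.npz")["off"][2:4];c["K"]=K
g=c["frame"].astype(int).sum(2)
for th in range(16,-51,-4):
    t=np.radians(th);u,v=proj(c,p+Q@(np.array([64+115*np.cos(t),119+115*np.sin(t),38])/1e3))[0].round().astype(int)
    print(th,(u,v),int(g[v-1:v+2,u-1:u+2].mean()/3),end="; ")
E
python3 kn.py
```

```text
16 (np.int64(384), np.int64(173)) 89; 12 (np.int64(382), np.int64(174)) 90; 8 (np.int64(379), np.int64(175)) 89; 4 (np.int64(376), np.int64(177)) 135; 0 (np.int64(373), np.int64(178)) 155; -4 (np.int64(370), np.int64(179)) 139; -8 (np.int64(367), np.int64(180)) 149; -12 (np.int64(364), np.int64(181)) 121; -16 (np.int64(361), np.int64(182)) 61; -20 (np.int64(359), np.int64(183)) 64; -24 (np.int64(356), np.int64(184)) 52; -28 (np.int64(353), np.int64(185)) 124; -32 (np.int64(351), np.int64(185)) 194; -36 (np.int64(348), np.int64(186)) 202; -40 (np.int64(346), np.int64(186)) 188; -44 (np.int64(344), np.int64(187)) 128; -48 (np.int64(341), np.int64(187)) 80;
```

```bash

python3 -m jog '{"rot":[[0,0,0],[0,0,0],[0,0,0],[0,0,0],[0,0,0],[0,0,0]],"delta_pos":[[-5.5,-4.5,-3.7],[-5.8,-4.1,-3.8],[-6,-3.6,-3.9],[-6.3,-3.1,-4],[-4.9,-2.1,-3],[0,0,0]],"grip":[50,50,50,50,50,50]}'; python3 f.py; python3 kn.py
python3 - <<'E'
from go import *
s=r.sense();prev=Q.T@(s["tcp_pos"]-p)*1e3
for t in(-43,-45,-46,-47,-48): 
    a=np.radians(t);x=np.array([64+115*np.cos(a)+4.9,119+115*np.sin(a)-11.75,prev[2]]);print(t,x.round(1),(Q@(x-prev)).round(2));prev=x
E
```

```text
time_s: 33.45
tcp_pos: [0.5346, 0.0783, 0.1629]
ee_rot: [[0.898, -0.401, 0.182], [-0.439, -0.845, 0.304], [0.032, -0.353, -0.935]]
wrist_force: [-0.0, 0.5, 0.6]
gripper_width: 0.503
tray [155.61  31.25  54.37] F [-0.1  0.6  0.5]
16 (np.int64(384), np.int64(173)) 90; 12 (np.int64(382), np.int64(174)) 90; 8 (np.int64(379), np.int64(175)) 90; 4 (np.int64(376), np.int64(177)) 136; 0 (np.int64(373), np.int64(178)) 156; -4 (np.int64(370), np.int64(179)) 154; -8 (np.int64(367), np.int64(180)) 150; -12 (np.int64(364), np.int64(181)) 151; -16 (np.int64(361), np.int64(182)) 150; -20 (np.int64(359), np.int64(183)) 151; -24 (np.int64(356), np.int64(184)) 150; -28 (np.int64(353), np.int64(185)) 137; -32 (np.int64(351), np.int64(185)) 82; -36 (np.int64(348), np.int64(186)) 68; -40 (np.int64(346), np.int64(186)) 62; -44 (np.int64(344), np.int64(187)) 53; -48 (np.int64(341), np.int64(187)) 121; -43 [153.   28.8  54.4] [-3.78 -0.91 -2.24]
-45 [150.2  25.9  54.4] [-3.33 -1.01 -2.01]
-46 [148.8  24.5  54.4] [-1.68 -0.45 -1.  ]
-47 [147.3  23.1  54.4] [-1.69 -0.42 -1.  ]
-48 [145.9  21.8  54.4] [-1.7  -0.39 -1.  ]
```

```bash

python3 -m jog '{"rot":[[0,0,0],[0,0,0],[0,0,0],[0,0,0],[0,0,0]],"delta_pos":[[-1.9,-0.5,-1.1],[-1.9,-0.5,-1.1],[-1.7,-0.5,-1],[-1.6,-0.5,-1],[0,0,0]],"grip":[50,50,50,50,50]}'>/dev/null; python3 f.py
python3 -m jog '{"rot":[[0,0,0],[0,0,0]],"delta_pos":[[-0.8,-0.2,-0.5],[0,0,0]],"grip":[50,50]}'>/dev/null; python3 f.py
python3 -m jog '{"rot":[[0,0,0],[0,0,0]],"delta_pos":[[-0.6,-0.2,-0.4],[0,0,0]],"grip":[50,50]}'>/dev/null; python3 f.py
python3 -m jog '{"rot":[[0,0,0],[0,0,0]],"delta_pos":[[-0.6,-0.2,-0.4],[0,0,0]],"grip":[50,50]}'>/dev/null; python3 f.py
```

```text
tray [150.82  26.68  54.34] F [0.7 1.5 0.4]
tray [150.36  26.15  54.33] F [0.5 0.9 0.4]
tray [149.89  25.6   54.3 ] F [ 0.8  0.3 -0.1]
tray [149.31  25.    54.27] F [0.2 1.1 1.1]
```

```bash

for i in 1; do python3 -m jog '{"rot":[[0,0,0],[0,0,0]],"delta_pos":[[-0.5,-0.2,-0.3],[0,0,0]],"grip":[50,50]}'>/dev/null; python3 f.py; done
python3 -m jog '{"rot":[[0,0,0],[0,0,0]],"delta_pos":[[-0.5,-0.2,-0.3],[0,0,0]],"grip":[50,50]}'>/dev/null; python3 f.py
python3 -m jog '{"rot":[[0,0,0],[0,0,0]],"delta_pos":[[-0.4,-0.15,-0.25],[0,0,0]],"grip":[50,50]}'>/dev/null; python3 f.py
python3 -m jog '{"rot":[[0,0,0],[0,0,0]],"delta_pos":[[-0.4,-0.15,-0.25],[0,0,0]],"grip":[50,50]}'>/dev/null; python3 f.py
```

```text
tray [148.89  24.51  54.27] F [0.2 0.6 0.2]
tray [148.47  24.01  54.26] F [ 0.8  1.1 -0.1]
tray [148.18  23.67  54.28] F [-0.5  1.   0.2]
tray [147.85  23.29  54.25] F [0.1 1.  0.4]
```

```bash

python3 -m jog '{"rot":[[0,0,0],[0,0,0]],"delta_pos":[[-0.4,-0.15,-0.25],[0,0,0]],"grip":[50,50]}'>/dev/null; python3 f.py
python3 -m jog '{"rot":[[0,0,0],[0,0,0]],"delta_pos":[[-0.4,-0.15,-0.25],[0,0,0]],"grip":[50,50]}'>/dev/null; python3 f.py
python3 -m jog '{"rot":[[0,0,0],[0,0,0]],"delta_pos":[[-0.4,-0.15,-0.25],[0,0,0]],"grip":[50,50]}'>/dev/null; python3 f.py
```

```text
tray [147.55  22.94  54.27] F [-0.1  0.6  0.9]
tray [147.2   22.55  54.26] F [-1.1  1.2  0.8]
tray [146.9   22.18  54.25] F [ 0.3  1.2 -0.3]
```

```bash

python3 -m jog '{"rot":[[0,0,0],[0,0,0]],"delta_pos":[[-0.35,-0.15,-0.2],[0,0,0]],"grip":[50,50]}'>/dev/null; python3 f.py
python3 -m jog '{"rot":[[0,0,0],[0,0,0]],"delta_pos":[[-0.35,-0.15,-0.2],[0,0,0]],"grip":[50,50]}'>/dev/null; python3 f.py
python3 -m jog '{"rot":[[0,0,0],[0,0,0]],"delta_pos":[[-0.35,-0.15,-0.2],[0,0,0]],"grip":[50,50]}'>/dev/null; python3 f.py
```

```text
tray [146.75  22.02  54.27] F [-0.6  1.6  0.4]
tray [146.62  21.84  54.28] F [-0.8  2.6  0.3]
tray [146.51  21.66  54.29] F [ 1.   3.1 -0. ]
```

```bash

python3 -m jog '{"rot":[[0,0,0],[0,0,0],[0,0,0]],"delta_pos":[[-0.2,-0.2,-0.1],[0,0,0],[0,0,0]],"grip":[50,50,50]}'>/dev/null; python3 f.py
python3 -m jog '{"rot":[[0,0,0],[0,0,0],[0,0,0],[0,0,0]],"delta_pos":[[0.2,0.4,0.2],[0.8,1.7,0.7],[1.6,3.4,1.4],[1.2,2.6,1]],"grip":[50,50,50,50]}'>/dev/null; python3 f.py
```

```text
tray [146.4   21.46  54.31] F [ 0.2  4.2 -0.8]
tray [145.45  29.6   54.2 ] F [ 0.5 -1.2 -0. ]
```

```bash

python3 -m jog '{"rot":[[0,0,0],[0,0,0],[0,0,0],[0,0,0],[0,0,0],[0,0,0],[0,0,0],[0,0,0]],"delta_pos":[[0.7,1.5,0.7],[-2.4,-0.7,4.3],[-4.8,-1.3,8.7],[-7,-2,13],[-7,-2,13],[-7,-2,13],[-7,-2,13],[0,0,0]],"grip":[50,50,50,50,50,50,50,50]}'; python3 f.py
python3 -m jog '{"rot":[[0,0,0],[0,0,0],[0,0,0],[0,0,0],[0,0,0],[0,0,0],[0,0,0],[0,0,0],[0,0,0]],"delta_pos":[[0,-10,10],[0,-25,10],[0,-30,5],[0,-30,0],[0,-30,0],[0,-30,0],[0,-30,0],[0,-10,0],[0,0,0]],"grip":[50,50,50,50,50,50,50,50,50]}'
python3 look.py 7 1.177
```

```text
time_s: 37.33
tcp_pos: [0.4924, 0.0738, 0.2284]
ee_rot: [[0.898, -0.397, 0.19], [-0.438, -0.845, 0.306], [0.039, -0.358, -0.933]]
wrist_force: [0.4, 0.1, 0.2]
gripper_width: 0.502
tray [148.14  33.75 132.08] F [ 0.3  0.3 -0.1]
time_s: 38.08
tcp_pos: [0.4923, -0.123, 0.2491]
ee_rot: [[0.896, -0.403, 0.185], [-0.442, -0.844, 0.304], [0.034, -0.354, -0.935]]
wrist_force: [0.1, 0.2, 0.1]
gripper_width: 0.5
```

View pics/l7.png

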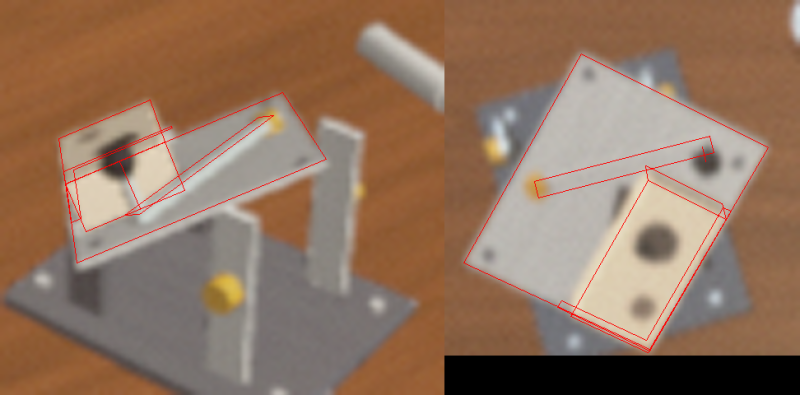

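```bash
cat > chk.py <<'E'
from go import *
import itertools
off=np.load("tray.npz")["off"]
for n,o in(("top",off[:2]),("scene",off[2:4])):
    c=dict(pickle.load(open(f"pics/{n}7.pkl","rb")));K=np.array(c["K"]);K[:2,2]-=o;c["K"]=K
    kp=lambda j:proj(c,p+Q@(np.array([64+115*np.cos(.349-j),119+115*np.sin(.349-j),38])/1e3))[0]
    f=c["frame"].astype(float);d=255-f.max(2)
    u0=kp(1.18)
    yy,xx=np.mgrid[0:400,0:640];m=(np.hypot(xx-u0[0],yy-u0[1])<7)&(f.max(2)<75)
    print(n,"knob pred j=1.1,1.18,1.25",kp(1.1).round(1),u0.round(1),kp(1.25).round(1),"dark centroid",xx[m].mean().round(1),yy[m].mean().round(1),m.sum())
    # block outline: yellowish mask, soft silhouette comparison
    warm=(f[:,:,0]-f[:,:,2]); 
    B=np.array(list(itertools.product((0,110),(0,60),(0,30))),float)
    bright=((f[:,:,0]>150)&(warm>18)&(warm<75)).astype(np.uint8)
    k,lab,st,_=cv2.connectedComponentsWithStats(bright,connectivity=4)
    cen=proj(c,p+Q@[.055,.03,.03])[0].astype(int);
    w=lab[cen[1]-6:cen[1]+7,cen[0]-6:cen[0]+7];l=np.bincount(w[w>0]).argmax();msk=(lab==l).astype(np.uint8)
    cnt=cv2.findContours(msk,0,2)[0];h=cv2.convexHull(max(cnt,key=cv2.contourArea));msk=cv2.fillConvexPoly(np.zeros((400,640),np.uint8),h,1)
    best=[]
    for dx in range(-6,11,2):
        for dy in range(-6,11,2):
            hh=cv2.convexHull(np.float32(proj(c,((B+[dx,dy,0])/1e3)@Q.T+p)))
            mm=cv2.fillConvexPoly(np.zeros((400,640),np.uint8),np.int32(np.round(hh*16)),1,cv2.LINE_8,4)
            best.append(((mm!=msk).sum(),dx,dy))
    print(n,"mask",msk.sum(),sorted(best)[:5],"home:",[b for b in best if b[1:]==(0,0)])
E
python3 chk.py
```

```text
top knob pred j=1.1,1.18,1.25 [279.6 201.7] [280.4 204.2] [280.9 206.5] dark centroid nan nan 0
top mask 1049 [(np.int64(335), 6, -2), (np.int64(339), 4, 0), (np.int64(345), 0, -2), (np.int64(345), 2, -2), (np.int64(345), 8, 0)] home: [(np.int64(346), 0, 0)]
scene knob pred j=1.1,1.18,1.25 [344.  186.8] [341.6 187.1] [339.7 187.3] dark centroid 341.0 186.9 22
scene mask 499 [(np.int64(71), -2, 0), (np.int64(77), -4, 0), (np.int64(78), 0, 0), (np.int64(80), -2, -2), (np.int64(80), 2, 0)] home: [(np.int64(78), 0, 0)]chk.py:10: RuntimeWarning: Mean of empty slice.
  print(n,"knob pred j=1.1,1.18,1.25",kp(1.1).round(1),u0.round(1),kp(1.25).round(1),"dark centroid",xx[m].mean().round(1),yy[m].mean().round(1),m.sum())
  ret = ret.dtype.type(ret / rcount)
```

```bash
python3 -c "
from station import r,finish_job
s=r.sense();print(s['time_s'],s['wrist_force']);print(finish_job())"
```

```text
38.1833 [-0.47318477  0.41393423 -0.06941511]
the job is handed in; nothing more can be done
None
```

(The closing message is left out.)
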